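# Unscrew the desk fan's left-hand spinner cap to its mark

## Robot

A 6-joint arm with a two-finger parallel gripper is mounted at the origin on the work surface. World frame = base frame: x ahead of the robot, y to its left, z up, the work surface at z = 0. Lengths are in m, angles in degrees, forces in N, time in s.
With the tool pointing down it reaches from about 0.275 to 0.975 m from the base axis. Payload 8.4 kg.
Tool frame: the origin (TCP) lies at the very end of the fingers, on their centre line; the grasp point (between the pads) lies 19 mm behind it; z points along the fingers, x is the direction in which the jaws open and shut, and the axes are right-handed (so a half turn about z gives the same grasp; the last joint's range is limited). The gripper opens to 92 mm and grips with 3 to 60 N. Pads are 20 mm wide; open, the fingers measure 128 mm over their backs; the gripper's body (75 mm by 189 mm) begins 69 mm behind the grasp point.
Start: joints at [-68.835, 20.225, 93.587, -0, 66.188, -0.138], TCP at [0.227, -0.582, 0.18] pointing down, gripper open.
Joint ranges: [-150.9, 150.9], [-52.94, 120.26], [3.33, 152.33], [-74.26, 254.26], [0, 154.13], [-172.89, 172.89]. Speed limits (degrees/s): [127.2, 127.2, 159.86, 180, 180, 180].

## Interface

Orientations are given as [roll, pitch, yaw] about the fixed x, y, z axes, in that order (R = Rz(yaw) Ry(pitch) Rx(roll)).
In Python, from cell import * gives the robot as it stands.
- The arm moves only by the tool play_rows, never from a script. Its arguments are lists of equal length, an entry for each row: "gripper": the opening in per cent of the stroke, from 0 (shut) to 100 (fully open); "offset": the shift along the world's x, y, z in m, a list of three; "yaw": the turn about the world's z in degrees. In form: {"gripper": [gripper, ...], "offset": [[dx, dy, dz], ...], "yaw": [yaw, ...]}. A call has 1 to 8 rows; each row is the pose to reach, as a shift and turn from the pose commanded when the call began; what a row does not reach only later rows make up. A row lasts 1/8 s, in which the tool goes at most 62.5 mm and 10.7 degrees, less where a joint would pass 70% of its speed; a pose out of reach is approached as far as the arm can. A call with a gripper value outside its range is refused whole. The fingers move at their own pace and stop on an object; the grip force is fixed at half the most. Time passes only in rows, so rows that repeat a pose let the fingers close. It gives the time, the measured TCP pose, the force and the opening at its end, in the units of the state.
- state(): the state, without advancing time (a new reading comes with each control period).
- camera(name): name is "scene" or "side" or "wrist"; returns the picture (480x640x3 uint8, red, green, blue); there is no depth.
- camera_info(name): a dict with "K" (3x3 intrinsics, pixels), "origin" and "orientation" of the camera in the world. Camera axes: x right, y down, z forward; pixel columns grow to the right and rows downward; lengths in m; the calibration is good to about 2 mm. A picture is of the moment at which its call begins: read the wrist's pose just before it. camera_info takes no time and is no camera call; for the wrist camera it gives the pose at the moment of the call.
- job_done(): hands the job in, once; it reports no verdict.
The state is a dict: "time": time; "joint_positions": joint angles; "joint_vel": joint speeds; "joint_efforts": joint torques, N m; "tcp_pos": TCP position; "orientation": TCP orientation; "ft_force": force on the tool from outside, world axes, zero at the start; "wrist_torque": the same for the moment, N m; "opening": finger opening in m.
Only numpy, scipy, OpenCV 4.12 (cv2) and the standard library are available. Lean on these libraries where they do the work, as an engineer would, in place of code of your own. Each camera call takes 0.05 s, during which the arm holds its last target.

## Task

The red spinner cap that holds the blade of the desk fan has a left-hand thread: unscrew it by turning it clockwise, gently, letting it rise by itself and never forcing it up, down or sideways against the thread, until its engraved line stands over the engraved line on the blade hub. Then lift it straight off and set it down upright in the yellow feeder cup without dropping it, and let go. Keep off the fan itself and leave everything else on the table where it is.

Things in the scene. Friction and masses are not known exactly. Their poses are not given: they have to be found in the camera images.
- fan: Cream and teal desk fan, head tilted straight up, front grille off, 200 mm across, fixed to the table. Origin under the middle of its base, z up; x points along the hub's engraved line. Wire rim 200 mm across at height 122-126 mm, five blades (164 mm across) below 128 mm; a thin beech stick held against a blade 78 mm from the axis, top at 150 mm, keeps the rotor from turning
- fan_hub (a point): On the fan's axis at the top face of the teal blade hub (72 mm across), 130 mm above the table. A steel threaded boss of 33 mm stands 24 mm up from here inside the spinner cap, on a rubber cushion that pushes the cap up with 4 to 6 N while it is screwed down
- hub_mark (a point): White-filled line engraved in the hub's top face, 3.4 mm wide, running outwards from under the spinner cap; this point is its outer end, 34.5 mm from the axis, 130 mm above the table
- spinner_mid (a point): Red plastic spinner cap, round with 20 fine ribs, 42 mm across, 27 mm high, 25 to 50 g, open below; this point is on its axis half-way up (13.5 mm above its lower rim), z up, x towards its own engraved line. Left-hand thread of coarse, untold lead with 2 to 3 mm of end play and 1 mm of side play: clockwise from above unscrews it and it climbs as it turns. It starts 125 to 148 degrees short of the mark, rim about 4 mm above the hub, and is free when its line meets the hub's
- spinner_mark (a point): Point on the spinner cap's rim (21 mm from its axis, half-way up) on the white-filled line engraved down its side and over its top. A white clockwise arrow is engraved on the top
- feeder_cup: Yellow plastic feeder cup, round and open, 128 mm across the rim, 112 mm across the inner floor, 36 mm high, inner floor 4 mm up, wall 3 mm, two hooks on its +x side reaching 78 mm from its axis, 90 g, loose on the table. Origin under its centre, z up
- bird_bath: Glass bird bath bowl, 132 mm across, 42 mm high, loose. Bystander; it may stand on either side, the cup on the other. Origin under its centre
- scoop: Aluminium seed scoop, 175 mm long, 54 mm wide, loose bystander lying on the right. Origin under the back of its pan
- ladder: Beechwood cage ladder, 210 by 73 by 12 mm, loose bystander lying on the left. Origin under its centre
- turntable: Small round turntable tray, white, 156 mm across, 22 mm high, loose bystander behind the fan to one side. Origin under its centre
- bell: Red plastic bell toy, 54 mm across, 60 mm high, standing on the turntable tray. Bystander. Origin under its centre
- front_grille: The fan's round wire front grille, 210 mm across, 23 mm high, lying loose behind the fan to the other side. Bystander. Origin under its centre

How it is judged (in metres and radians):
On the way, in this order (a step that is already met when the one before it is completed fails the run):
1. Still on its thread, the spinner cap's engraved line stands within 20 degrees of the hub's line (x of spinner_mark in the frame of fan above 0 m and y of spinner_mark in the frame of fan between -0.0072 and 0.0072 m and z of spinner_mid in the frame of fan below 0.168 m and horizontal distance between spinner_mid and fan_hub below 0.004 m), for 0.1 s.
2. The spinner cap is lifted straight up clear of its thread, its line still within 25 degrees of the hub's line (z of spinner_mid in the frame of fan between 0.172 and 0.23 m and horizontal distance between spinner_mid and fan_hub below 0.03 m and x of spinner_mark in the frame of fan above 0 m and angle between the x axis of spinner_mid and the x axis of fan, either way round below 0.436 rad), for 0.05 s.
3. The spinner cap, still held, touches down on the floor of the feeder cup (contact force between the fingers and spinner above 0.3 N and contact force between spinner and feeder_cup above 0.1 N and z of spinner_mid in the frame of feeder_cup below 0.024 m), for 0.02 s.
At the end, for the whole second after the job is handed in: The spinner cap stands upright (within 11 degrees) and at rest on the floor of the yellow feeder cup, within 36 mm of its axis, released; the cup stands upright within 30 mm of where it was (horizontal distance between spinner_mid and feeder_cup below 0.036 m and z of spinner_mid in the frame of feeder_cup below 0.022 m and angle between spinner_mid's own z axis and vertical below 0.2 rad and linear speed of spinner below 0.02 m/s and distance of feeder_cup from where it was at the start of the episode below 0.03 m and angle between feeder_cup's own z axis and vertical below 0.1 rad); the robot touches nothing.
It fails at once if The spinner cap is forced against its thread: more than 25 N between it and the fan (10 N of it is there at rest, from the cushion) (contact force between spinner and fan above 25 N).
It fails at once if The gripper or arm pushes on the fan itself (over 8 N) (contact force between any of the fingers, the arm and fan above 8 N).
It fails at once if A bystander is shifted by more than 20 mm (distance of any of bird_bath, scoop, ladder, turntable, bell, front_grille from where it was at the start of the episode above 0.02 m).
It also fails if it takes over 56 s, if anything falls off the work surface, if the arm or the gripper's body presses on something with over 40 N, if the wrist force passes 120 N, or if a joint passes its speed limit or range.

## Working session

There is one attempt and no reset: what is moved stays moved. The work goes in short steps, Python scripts to look and compute and a tool call to move; the robot and the scene stay as the last step left them, time stands still between calls to the robot, and variables do not carry over. Pictures are saved under pics/ and viewed, and the job is handed in when it is done.

Besides the shell and the picture viewer there is one more tool, called after ">>>" by a JSON object that holds its "fn" and its "kwargs". play_rows: Moves the arm, as the interface text tells. Its arguments: {"type":"object","properties":{"gripper":{"type":"array","items":{"type":"number"}},"offset":{"type":"array","items":{"type":"array","items":{"type":"number"}}},"yaw":{"type":"array","items":{"type":"number"}}},"required":["gripper","offset","yaw"]}

```bash
mkdir -p pics; ls; python3 - <<'E'
from cell import *
import cv2
s=state();print(s)
for n in("scene","side","wrist"):
    i=camera_info(n);print(n,i)
    cv2.imwrite(f"pics/{n}0.png",camera(n)[:,:,::-1])
E
```

```text
pics
{'time': 0.0, 'joint_positions': array([-6.88346407e+01,  2.02606763e+01,  9.36269737e+01, -7.30871203e-05,
        6.61891430e+01, -1.36708216e-01]), 'joint_vel': array([ 0.04243991,  0.0553816 ,  0.10475586, -0.0362186 ,  0.07439214,
       -0.00239344]), 'joint_efforts': array([-2.38794528e-03, -5.93852270e+01, -3.34223914e+01,  6.97653880e-02,
        2.37994205e-02, -1.59196134e-04]), 'tcp_pos': array([ 0.22687008, -0.58180334,  0.17939917]), 'orientation': array([-1.79999884e+02,  7.67928651e-02, -6.86979028e+01]), 'ft_force': array([-0.07569696,  0.46636442,  0.06072698]), 'wrist_torque': array([-0.02579065,  0.04082676, -0.02346386]), 'opening': 0.09190482941997524}
scene {'K': array([[501.78265946,   0.        , 319.79462475],
       [  0.        , 501.78265946, 242.65671175],
       [  0.        ,   0.        ,   1.        ]]), 'origin': array([1.51632421, 0.15945362, 0.99152552]), 'orientation': array([-132.34346333,    0.79011241,  100.33831601])}
side {'K': array([[553.00275949,   0.        , 316.53043032],
       [  0.        , 553.00275949, 242.90436375],
       [  0.        ,   0.        ,   1.        ]]), 'origin': array([0.05241413, 1.19694411, 0.91257184]), 'orientation': array([-120.92974393,   -1.40204448, -156.3726681 ])}
wrist {'K': array([[356.06319582,   0.        , 320.97780161],
       [  0.        , 356.06319582, 239.73693307],
       [  0.        ,   0.        ,   1.        ]]), 'origin': array([ 0.28760379, -0.5592223 ,  0.38298436]), 'orientation': array([ 1.66277562e+02,  9.59797468e-02, -6.87481646e+01])}
```

View pics/scene0.png

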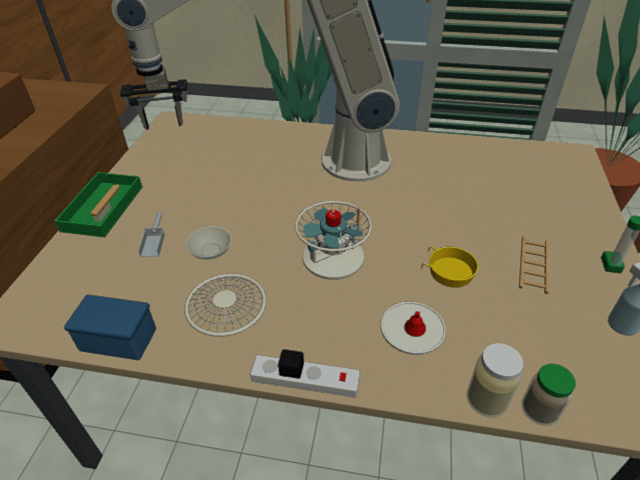

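View pics/side0.png

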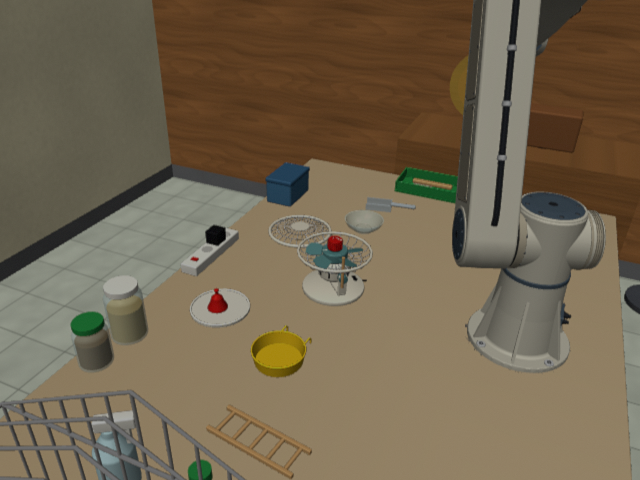

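View pics/wrist0.png

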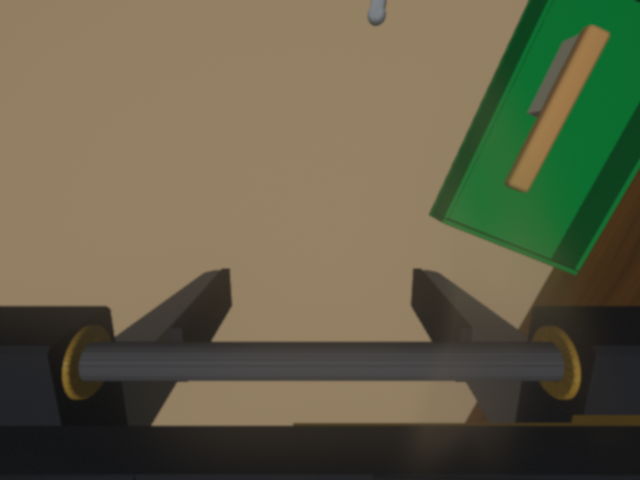

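The scene shows the fan at about (334,240) with the red cap at (334,217), and the yellow cup at (453,266) on the robot's left. The side view puts the cap at (335,243) and the cup at (279,352).

```bash
cat > h.py <<'E'
import numpy as np,cv2
from scipy.spatial.transform import Rotation as Ro
from scipy.optimize import least_squares
def R(i): return Ro.from_euler('xyz',i['orientation'],degrees=True).as_matrix()
def proj(i,P):
    c=(np.atleast_2d(P)-i['origin'])@R(i); p=c@i['K'].T; return p[:,:2]/p[:,2:]
def onplane(i,uv,z):
    uv=np.atleast_2d(uv).astype(float)
    d=np.c_[uv,np.ones(len(uv))]@np.linalg.inv(i['K']).T@R(i).T
    return i['origin']+d*((z-i['origin'][2])/d[:,2])[:,None]
def tri(obs):
    f=lambda P:np.concatenate([proj(i,P)[0]-uv for i,uv in obs])
    r=least_squares(f,[0.5,0,0.1]);return r.x,r.fun
E
python3 - <<'E'
from cell import *
from h import *
for n in("scene","side"):
    im=cv2.imread(f"pics/{n}0.png");i=camera_info(n)
    b,g,r=[im[:,:,k].astype(int) for k in range(3)]
    m=((r>90)&(g<60)&(b<60)).astype(np.uint8)
    y=((r>120)&(g>90)&(b<60)).astype(np.uint8)
    for nm,mm in(("red",m),("yel",y)):
        N,l,st,c=cv2.connectedComponentsWithStats(mm)
        for k in range(1,N):
            if st[k,4]>60: print(n,nm,st[k],c[k],onplane(i,c[k],.1475 if nm=="red" else .02)[0])
    x,yy=(334,225) if n=="scene" else (335,255)
    cr=im[yy-60:yy+60,x-70:x+70]
    cv2.imwrite(f"pics/{n}_fan.png",cv2.resize(cr,None,fx=5,fy=5,interpolation=cv2.INTER_CUBIC))
E
```

```text
scene red [326 210  15  16 149] [334.29530201 216.93288591] [0.50153113 0.00148718 0.1475    ]
scene red [409 312  17  24 250] [417.1   325.628] [0.82876695 0.2306035  0.1475    ]
scene yel [ 424  247   54   34 1013] [449.75518263 264.71964462] [0.49942852 0.3208268  0.02      ]
side red [532 103  35  11 110] [548.61818182 107.35454545] [ 0.06046977 -1.59989514  0.1475    ]
side red [328 236  15  15 150] [333.7        242.58666667] [ 0.50610803 -0.00255445  0.1475    ]
side red [208 289  18  24 259] [216.07335907 303.21621622] [0.64526974 0.36196379 0.1475    ]
side yel [ 251  326   59   43 1522] [280.12220762 349.64848883] [0.50998697 0.31183325 0.02      ]
```

View pics/scene_fan.png

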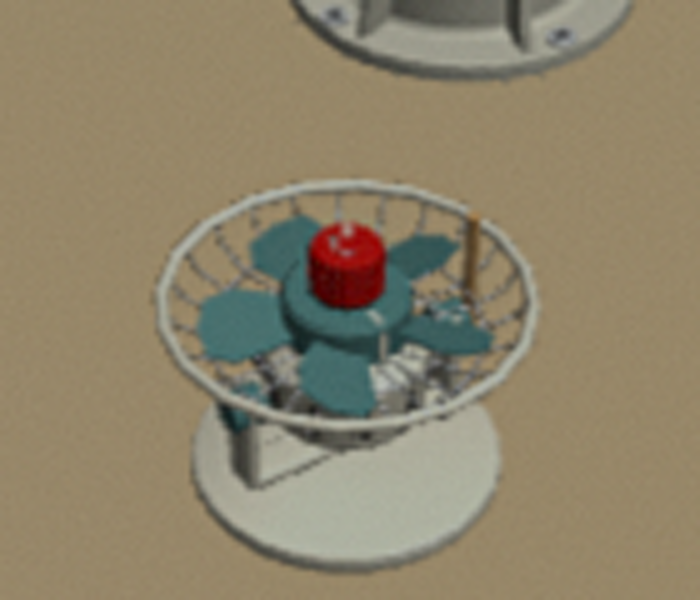

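View pics/side_fan.png

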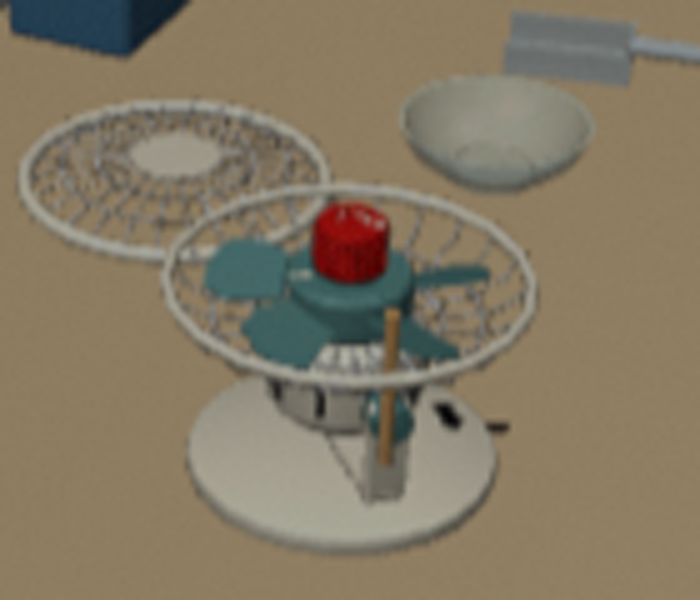

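>>> {"fn": "play_rows", "kwargs": {"gripper": [100,100,100,100,100,100,100,100], "offset": [[0.02,0.04,0.03],[0.045,0.09,0.04],[0.07,0.14,0.04],[0.095,0.19,0.04],[0.12,0.24,0.04],[0.145,0.29,0.04],[0.17,0.34,0.04],[0.195,0.39,0.04]], "yaw": [0,0,0,0,0,0,0,0]}}

```text
time: 1.15
tcp_pos: [0.4225, -0.1906, 0.2201]
orientation: [-180.0, -0.0, -68.7]
ft_force: [1.5, -1.2, -0.2]
opening: 0.0917
```

>>> {"fn": "play_rows", "kwargs": {"gripper": [100,100,100,100,100,100,100], "offset": [[0.025,0.05,0],[0.05,0.1,0],[0.07,0.15,0],[0.08,0.18,0],[0.083,0.192,0],[0.083,0.192,0],[0.083,0.192,0]], "yaw": [0,0,0,0,0,0,0]}}

```text
time: 2.02
tcp_pos: [0.5047, -0.0013, 0.22]
orientation: [180.0, -0.0, -68.7]
ft_force: [-0.1, 0.7, 0.2]
opening: 0.0918
```

```bash
cat > shot.py <<'E'
import sys,pickle
from cell import *
from h import *
n=sys.argv[1]; c=sys.argv[2] if len(sys.argv)>2 else "wrist"
s=state();i=camera_info(c);im=camera(c)[:,:,::-1]
pickle.dump((s,i),open(f"pics/{n}.pkl","wb"))
cv2.imwrite(f"pics/{n}.png",im);print(s['time'],s['tcp_pos'],s['orientation'],s['ft_force'],s['opening'],i['origin'],i['orientation'])
E
python3 shot.py w1
```

```text
2.025 [ 0.5046594  -0.00131465  0.2200124 ] [ 1.79975711e+02 -1.37539939e-02 -6.87388492e+01] [-0.13062097  0.72816649  0.23958467] 0.09177280433501384 [0.56537026 0.02157092 0.42353351] [ 1.66253670e+02  1.25695725e-02 -6.87917926e+01]
```

View pics/w1.png

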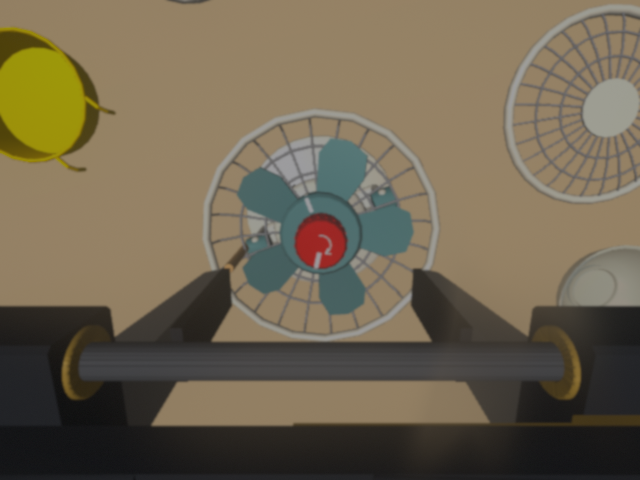

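The cap is at (321,241), its line points to (318,262), and the hub line ends near (307,197). I'll rotate to the grasp yaw and look again, which cancels out the camera bias.

>>> {"fn": "play_rows", "kwargs": {"gripper": [100,100,100,100,100,100,100,100], "offset": [[0,0,0],[0,0,0],[0,0,0],[0,0,0],[0,0,0],[0,0,0],[0,0,0],[0,0,0]], "yaw": [10,20,30,40,50,60,70,80]}}

```text
time: 3.08
tcp_pos: [0.5048, -0.0014, 0.2202]
orientation: [180.0, -0.0, 11.5]
ft_force: [-0.6, 0.1, 0.7]
opening: 0.0918
```

>>> {"fn": "play_rows", "kwargs": {"gripper": [100,100,100,100,100,100,100,100], "offset": [[0,0,0],[0,0,0],[0,0,0],[0,0,0],[0,0,0],[0,0,0],[0,0,0],[0,0,0]], "yaw": [10,20,30,40,50,60,65,65]}}

```text
time: 4.08
tcp_pos: [0.5049, -0.0013, 0.2202]
orientation: [180.0, 0.0, 76.2]
ft_force: [-0.0, -1.1, -0.6]
opening: 0.092
```

```bash
python3 shot.py w2
```

```text
4.075 [ 0.50487998 -0.00126362  0.22016209] [1.79991150e+02 6.52081006e-03 7.61842664e+01] [-0.02521401 -1.13534272 -0.57552144] 0.09201617819482401 [0.44010108 0.01345006 0.42368758] [1.66421537e+02 2.86782067e-02 7.61351623e+01]
```

View pics/w2.png

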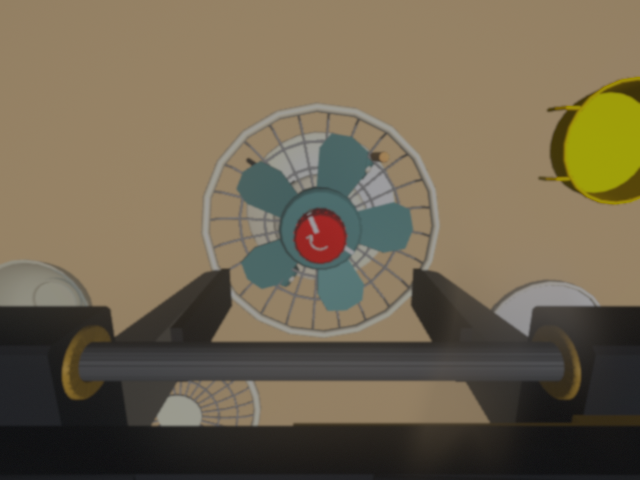

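```bash
cat > fit.py <<'E'
import pickle,sys
from h import *
t=np.linspace(0,2*np.pi,120,endpoint=False)
def circ(c,r,z): return np.c_[c[0]+r*np.cos(t),c[1]+r*np.sin(t),np.full(len(t),z)]
def sub(im,poly_list_fn): pass
def redmask(im):
    b,g,r=[im[:,:,k].astype(int) for k in range(3)]
    return ((r>90)&(g<70)&(b<70)).astype(np.uint8)
def capfit(n,zr=.134,z0=(.505,-.001)):
    s,i=pickle.load(open(f"pics/{n}.pkl","rb"));im=cv2.imread(f"pics/{n}.png")
    m=redmask(im);N,l,st,c=cv2.connectedComponentsWithStats(m)
    k=1+np.argmax(st[1:,4]); cn,_=cv2.findContours((l==k).astype(np.uint8),0,1)
    h=cv2.convexHull(max(cn,key=cv2.contourArea))[:,0].astype(np.float32)
    (cx,cy),rad=cv2.minEnclosingCircle(h);
    M=cv2.moments(h);cen=np.array([M['m10'],M['m01']])/M['m00']
    def f(c):
        P=np.r_[proj(i,circ(c,.021,zr)),proj(i,circ(c,.021,zr+.027))].astype(np.float32)
        H=cv2.convexHull(P);M=cv2.moments(H);return np.array([M['m10'],M['m01']])/M['m00']-cen
    r=least_squares(f,z0);H=cv2.convexHull(np.r_[proj(i,circ(r.x,.021,zr)),proj(i,circ(r.x,.021,zr+.027))].astype(np.float32))
    return r.x,cv2.contourArea(h),cv2.contourArea(H),s,i,im
if __name__=="__main__":
    A=[];B=[];A2=[];
    for n in sys.argv[1:]:
        x,a,a2,s,i,im=capfit(n)
        print(n,"cap",x,a,a2,"tcp",s['tcp_pos'][:2],"yaw",s['orientation'][2])
        y=np.radians(s['orientation'][2]);c,ss=np.cos(y),np.sin(y)
        A+=[[1,0,c,-ss],[0,1,ss,c]];B+=list(x)
        # wire rim: search radial edges, fit center
        best=[]
        hsv=cv2.cvtColor(im,cv2.COLOR_BGR2HSV)
        # brightness along predicted circle
        g=cv2.GaussianBlur(im,(0,0),1).astype(float).min(axis=2)
        b=g
        def score(cc):
            p=proj(i,circ(cc,.0985,.126));v=cv2.remap(b.astype(np.float32),p[:,0].astype(np.float32)[None],p[:,1].astype(np.float32)[None],1)[0]
            return -np.mean(np.minimum(v,170))
        from scipy.optimize import minimize
        best=min((minimize(score,x+np.array([dx,dy]),method='Nelder-Mead',options=dict(initial_simplex=x+np.array([dx,dy])+np.array([[0,0],[.002,0],[0,.002]]))) for dx in(-.004,0,.004) for dy in(-.004,0,.004)),key=lambda r:r.fun)
        print("  rim",best.x,best.fun); A2+=list(best.x)
    print("cap sol",np.linalg.lstsq(np.array(A),np.array(B),rcond=None)[0])
    print("rim sol",np.linalg.lstsq(np.array(A),np.array(A2),rcond=None)[0])
E
python3 fit.py w1 w2
python3 - <<'E'
import cv2,numpy as np
a=[cv2.resize(cv2.imread(f'pics/{n}.png')[180:290,260:380],None,fx=3.3,fy=3.3,interpolation=2) for n in('w1','w2')]
cv2.imwrite('pics/crop12.png',np.hstack(a))
E
```

```text
w1 cap [ 0.50180894 -0.00243867] 2165.5 2564.569643613184 tcp [ 0.5046594  -0.00131465] yaw -68.73884919567631
  rim [ 0.50206883 -0.00177274] -133.44590759277344
w2 cap [ 0.50136162 -0.00263096] 2157.0 2563.651862779632 tcp [ 0.50487998 -0.00126362] yaw 76.18426635601814
  rim [ 0.50062195 -0.00190748] -134.4374237060547
cap sol [ 5.01615666e-01 -2.60549659e-03 -8.53898705e-05  2.40618662e-04]
rim sol [ 5.01366680e-01 -2.06874502e-03 -2.12448915e-05  7.61693256e-04]
```

View pics/crop12.png

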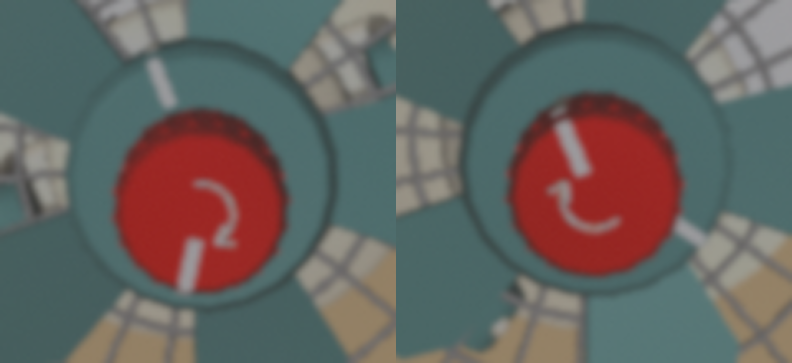

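```bash
sed -i 's/return ((r>90)&(g<70)&(b<70))/return ((r-np.maximum(g,b)>25)\&(r>1.6*np.maximum(g,b)))/' fit.py
cat >> fit.py <<'E'
    # angles
    def ang(n,pc,pm,zc,zm):
        s,i=pickle.load(open(f"pics/{n}.pkl","rb"))
        a=onplane(i,pc,zc)[0];b=onplane(i,pm,zm)[0];return np.degrees(np.arctan2(*(b-a)[[1,0]]))
E
python3 fit.py w1 w2
python3 - <<'E'
import sys;sys.argv=['x']
from h import *
import pickle
def W(n,p,z):
    s,i=pickle.load(open(f"pics/{n}.pkl","rb"));return onplane(i,p,z)[0][:2]
def a(d): return np.degrees(np.arctan2(d[1],d[0]))
o=np.array([260,180])
f=lambda x,y:o+np.array([x,y])/3.3
# w1: line ends
print('cap',a(W('w1',f(185,290),.161)-W('w1',f(196,240),.161)), a(W('w2',f(565,124)-np.array([120,0]),.161)-W('w2',f(584,177)-np.array([120,0]),.161)))
print('hub',a(W('w1',f(153,62),.130)-W('w1',f(170,107),.130)), a(W('w2',f(703,240)-np.array([120,0]),.130)-W('w2',f(680,222)-np.array([120,0]),.130)))
print(W('w1',f(153,62),.130),W('w2',f(703,240)-np.array([120,0]),.130))
E
```

```text
w1 cap [ 0.50221223 -0.00229936] 2157.5 2564.7744397500064 tcp [ 0.5046594  -0.00131465] yaw -68.73884919567631
  rim [ 0.50207766 -0.00179213] -133.44110107421875
w2 cap [ 0.50088843 -0.00256833] 2169.5 2563.846867637709 tcp [ 0.50487998 -0.00126362] yaw 76.18426635601814
  rim [ 0.50061756 -0.00192454] -134.43899536132812
cap sol [ 5.01592836e-01 -2.64302689e-03 -9.56734400e-05  7.01860451e-04]
rim sol [ 5.01368531e-01 -2.08905675e-03 -1.95768643e-05  7.68533136e-04]
cap -170.80764612339453 -174.7134766764746
hub 41.38836287087936 37.52927684437755
[0.52648075 0.01948942] [0.52661131 0.02020751]
```

>>> {"fn": "play_rows", "kwargs": {"gripper": [65,65,65,65,65,65,65,65], "offset": [[-0.0034,-0.001,0],[-0.0034,-0.001,-0.02],[-0.0034,-0.001,-0.04],[-0.0034,-0.001,-0.06],[-0.0034,-0.001,-0.075],[-0.0034,-0.001,-0.083],[-0.0034,-0.001,-0.083],[-0.0034,-0.001,-0.083]], "yaw": [0,0,0,0,0,0,0,0]}}

```text
time: 5.12
tcp_pos: [0.5021, -0.0013, 0.1376]
orientation: [180.0, -0.0, 76.3]
ft_force: [0.4, 0.1, 0.3]
opening: 0.06
```

```bash
python3 shot.py w3; python3 shot.py s3 scene; python3 - <<'E'
import cv2,numpy as np
a=cv2.resize(cv2.imread('pics/w3.png')[150:330,220:420],None,fx=3,fy=3,interpolation=2)
cv2.imwrite('pics/w3c.png',a)
a=cv2.resize(cv2.imread('pics/s3.png')[150:270,260:410],None,fx=4,fy=4,interpolation=2)
cv2.imwrite('pics/s3c.png',a)
E
```

```text
5.125 [ 0.50210497 -0.00131684  0.1376272 ] [ 1.79952569e+02 -1.10291938e-02  7.62951585e+01] [0.42982593 0.08581183 0.32912494] 0.06000024166890801 [0.43715234 0.01322777 0.34112524] [1.66378236e+02 1.05625464e-02 7.62456782e+01]
5.175 [ 0.50218131 -0.00130344  0.13772145] [ 1.79938022e+02 -1.47628129e-02  7.62962282e+01] [-0.4617824  -0.02912051 -0.78516874] 0.059800791695835624 [1.51632421 0.15945362 0.99152552] [-132.34346333    0.79011241  100.33831601]
```

View pics/w3c.png

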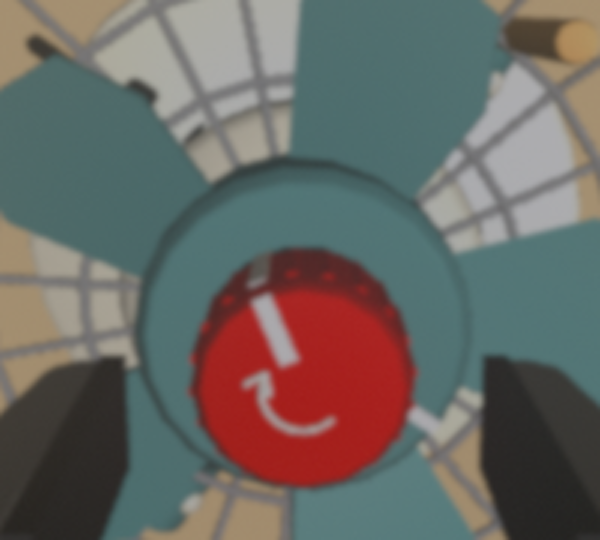

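View pics/s3c.png

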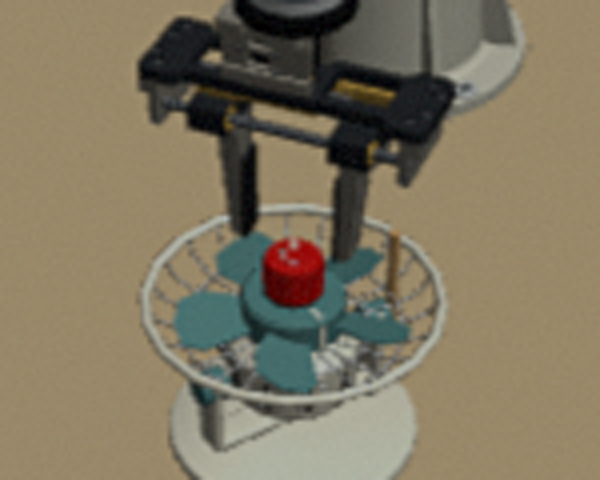

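>>> {"fn": "play_rows", "kwargs": {"gripper": [65,65,65], "offset": [[-0.0005,-0.0008,0],[-0.0005,-0.0008,0],[-0.0005,-0.0008,0]], "yaw": [0,0,0]}}

```text
time: 5.6
tcp_pos: [0.5012, -0.0021, 0.1372]
orientation: [180.0, -0.0, 76.3]
ft_force: [0.4, 0.6, -0.0]
opening: 0.0596
```

```bash
python3 shot.py w4; python3 fit.py w1 w2 w3 w4;python3 fit.py w1 w4
```

```text
5.6 [ 0.50117376 -0.0021099   0.13716547] [ 1.79994962e+02 -2.76186292e-04  7.63020558e+01] [ 0.38878771  0.58576603 -0.03342746] 0.05957224095310736 [0.43637117 0.0124171  0.34069427] [1.66420026e+02 2.01004842e-02 7.62493863e+01]
w1 cap [ 0.50221223 -0.00229936] 2157.5 2564.7744397500064 tcp [ 0.5046594  -0.00131465] yaw -68.73884919567631
  rim [ 0.50207766 -0.00179213] -133.44110107421875
w2 cap [ 0.50088843 -0.00256833] 2169.5 2563.846867637709 tcp [ 0.50487998 -0.00126362] yaw 76.18426635601814
  rim [ 0.50061756 -0.00192454] -134.43899536132812
w3 cap [ 0.50042233 -0.00245896] 4492.5 5238.1587931104 tcp [ 0.50210497 -0.00131684] yaw 76.29515849130104
  rim [ 0.50086546 -0.00203041] -137.7882843017578
w4 cap [ 0.50041877 -0.00252619] 4520.0 5261.654534099158 tcp [ 0.50117376 -0.0021099 ] yaw 76.30205576765988
  rim [ 0.50075546 -0.00206231] -137.9573516845703
cap sol [ 5.01428761e-01 -2.66658615e-03 -5.78100871e-05  8.63238401e-04]
rim sol [ 5.01445632e-01 -2.10881185e-03 -6.60709529e-05  7.03937154e-04]
w1 cap [ 0.50221223 -0.00229936] 2157.5 2564.7744397500064 tcp [ 0.5046594  -0.00131465] yaw -68.73884919567631
  rim [ 0.50207766 -0.00179213] -133.44110107421875
w4 cap [ 0.50041877 -0.00252619] 4520.0 5261.654534099158 tcp [ 0.50117376 -0.0021099 ] yaw 76.30205576765988
  rim [ 0.50075546 -0.00206231] -137.9573516845703
cap sol [ 5.01351215e-01 -2.69516084e-03 -5.66426260e-05  9.45940653e-04]
rim sol [ 5.01459100e-01 -2.13540026e-03 -9.56081839e-05  7.00933578e-04]
```

>>> {"fn": "play_rows", "kwargs": {"gripper": [52,48,46,44,42,40], "offset": [[0,0,0],[0,0,0],[0,0,0],[0,0,0],[0,0,0],[0,0,0]], "yaw": [0,0,0,0,0,0]}}

```text
time: 6.4
tcp_pos: [0.5011, -0.0021, 0.1371]
orientation: [-180.0, 0.0, 76.3]
ft_force: [-0.2, -0.3, 0.2]
opening: 0.0368
```

```bash
python3 shot.py w5; python3 shot.py s5 scene; python3 shot.py d5 side; python3 - <<'E'
import cv2,numpy as np
a=cv2.resize(cv2.imread('pics/w5.png')[180:330,220:420],None,fx=3,fy=3,interpolation=2)
b=cv2.resize(cv2.imread('pics/s5.png')[160:260,270:400],None,fx=4.5,fy=4.5,interpolation=2)
cv2.imwrite('pics/c5.png',a);cv2.imwrite('pics/c5s.png',b)
b=cv2.resize(cv2.imread('pics/d5.png')[190:290,270:400],None,fx=4.5,fy=4.5,interpolation=2)
cv2.imwrite('pics/c5d.png',b)
E
```

```text
6.4 [ 0.50114765 -0.00208968  0.13708677] [-1.79999394e+02  1.44055232e-03  7.63060037e+01] [-0.19072173 -0.29431656  0.21077829] 0.03679686549163093 [0.43636853 0.01242856 0.34061846] [1.66427983e+02 2.22100811e-02 7.62518938e+01]
6.45 [ 0.50111758 -0.00209609  0.13705947] [-1.79995760e+02  1.12159104e-03  7.63033481e+01] [-0.44081042 -0.22570249 -0.18166606] 0.036917466034261076 [1.51632421 0.15945362 0.99152552] [-132.34346333    0.79011241  100.33831601]
6.5 [ 0.50115156 -0.00210177  0.13708865] [-1.79998371e+02  1.99222429e-06  7.63006241e+01] [-0.945768    0.00692933 -0.34674586] 0.03675298957629758 [0.05241413 1.19694411 0.91257184] [-120.92974393   -1.40204448 -156.3726681 ]
```

View pics/c5.png

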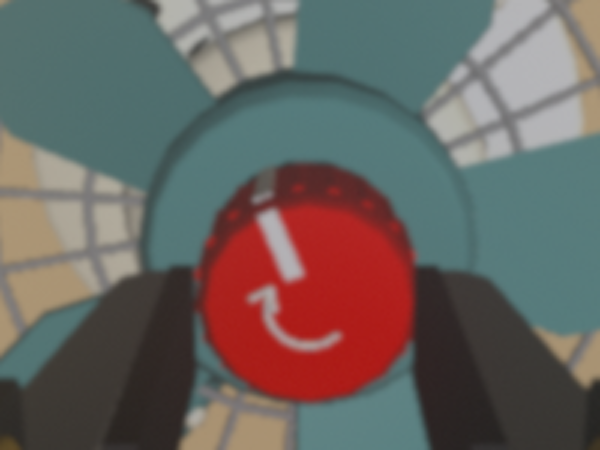

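View pics/c5s.png

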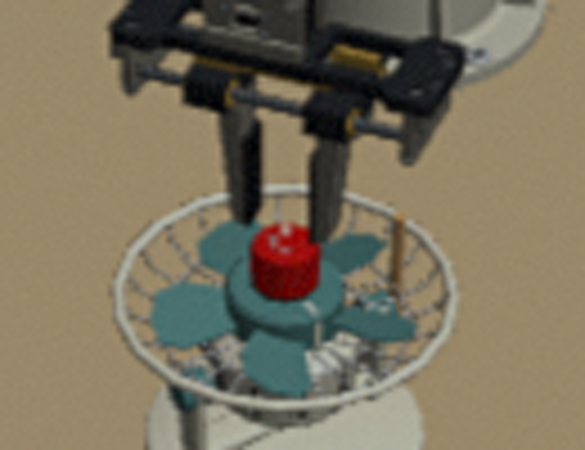

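View pics/c5d.png

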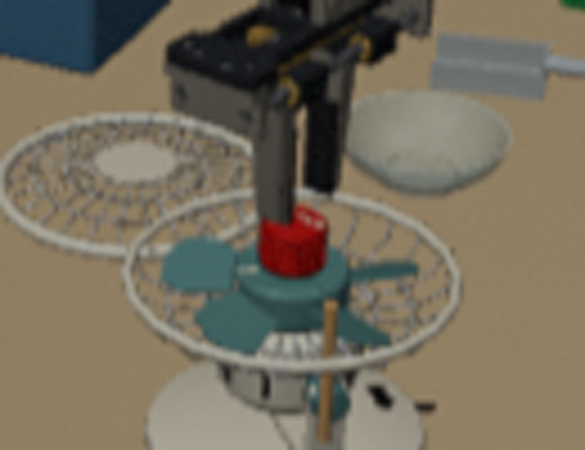

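The jaws closed to 37 mm without touching the cap. In the scene and side views they are above and behind it, so the cap's height isn't what I assumed. I'll measure it.

```bash
python3 - <<'E'
from h import *
import pickle
from fit import redmask
cam={}
for n in('s5','d5','w1','w2','w5'): cam[n]=pickle.load(open(f'pics/{n}.pkl','rb'))[1]
t=np.linspace(0,6.283,120)
def hull(i,P):
    c,z=P[:2],P[2]
    q=np.r_[[[c[0]+.021*np.cos(a),c[1]+.021*np.sin(a),z+d] for a in t for d in(-.0135,.0135)]]
    H=cv2.convexHull(proj(i,q).astype(np.float32));M=cv2.moments(H);return np.array([M['m10'],M['m01']])/M['m00'],cv2.contourArea(H)
obs={}
for n,f,roi in(('s5','scene0',(300,380,190,250)),('d5','side0',(310,360,225,270)),('w1','w1',None),('w2','w2',None)):
    im=cv2.imread(f'pics/{f}.png');m=redmask(im)
    if roi: mm=m*0;mm[roi[2]:roi[3],roi[0]:roi[1]]=m[roi[2]:roi[3],roi[0]:roi[1]];m=mm
    N,l,st,c=cv2.connectedComponentsWithStats(m);k=1+np.argmax(st[1:,4])
    pts=np.argwhere(l==k)[:,::-1].astype(np.float32)
    # pixel-corner hull
    pc=np.concatenate([pts+np.array(d,np.float32) for d in((-.5,-.5),(.5,.5),(-.5,.5),(.5,-.5))])
    H=cv2.convexHull(pc);M=cv2.moments(H);obs[n]=(np.array([M['m10'],M['m01']])/M['m00'],cv2.contourArea(H))
for S in(('s5','d5'),('w1','w2'),('s5','d5','w1','w2')):
    r=least_squares(lambda P:np.concatenate([hull(cam[n],P)[0]-obs[n][0] for n in S]),[.5,0,.14],diff_step=1e-3)
    print(S,r.x.round(4),r.fun.round(2))
    for n in obs: print('  ',n,obs[n][0].round(1),obs[n][1],hull(cam[n],r.x)[1])
E
python3 - <<'E'
import cv2
for n,r in(('s5',(200,110,170,120)),('d5',(270,110,170,120))):
    im=cv2.imread(f'pics/{n}.png');x,y=(270,170) if n=='s5' else (290,185)
    cv2.imwrite(f'pics/{n}z.png',cv2.resize(im[y:y+85,x:x+110],None,fx=7,fy=7,interpolation=cv2.INTER_NEAREST))
E
```

```text
('s5', 'd5') [ 0.5034 -0.0016  0.1463] [-0.08 -0.14 -0.11  0.12]
   s5 [333.1 217.8] 229.0 251.50857557891868
   d5 [334.6 243.3] 224.5 231.64670034893788
   w1 [320.3 240.9] 2262.5 2543.794451163616
   w2 [319.9 236.2] 2276.5 2541.3030460423324
('w1', 'w2') [ 0.5015 -0.0026  0.1446] [ 0.11  0.04  0.11 -0.04]
   s5 [333.1 217.8] 229.0 250.48864561901428
   d5 [334.6 243.3] 224.5 231.40225375979207
   w1 [320.3 240.9] 2262.5 2510.8394708810374
   w2 [319.9 236.2] 2276.5 2510.031912484672
('s5', 'd5', 'w1', 'w2') [ 0.5016 -0.0026  0.1451] [-0.32 -0.25  0.61  0.5   0.06  0.05  0.23  0.21]
   s5 [333.1 217.8] 229.0 250.64785843365826
   d5 [334.6 243.3] 224.5 231.47172089037485
   w1 [320.3 240.9] 2262.5 2520.6909803964663
   w2 [319.9 236.2] 2276.5 2519.799082558835
```

View pics/s5z.png

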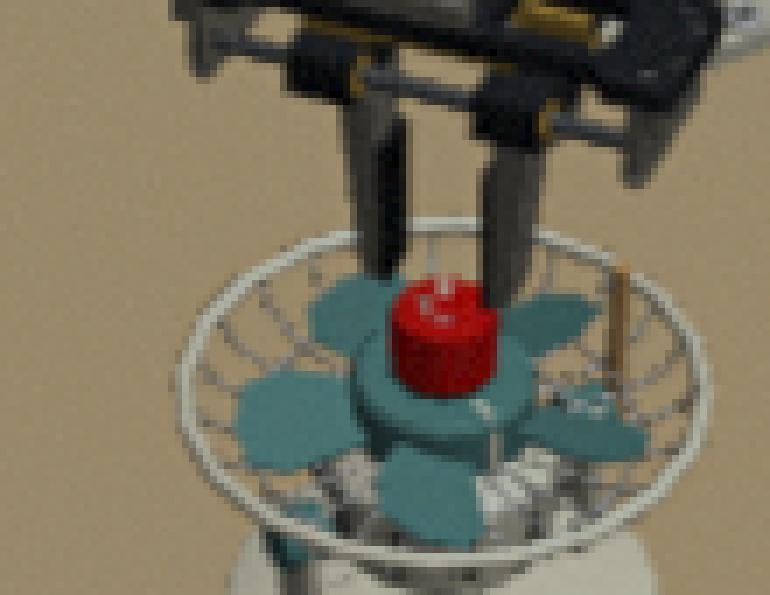

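View pics/d5z.png

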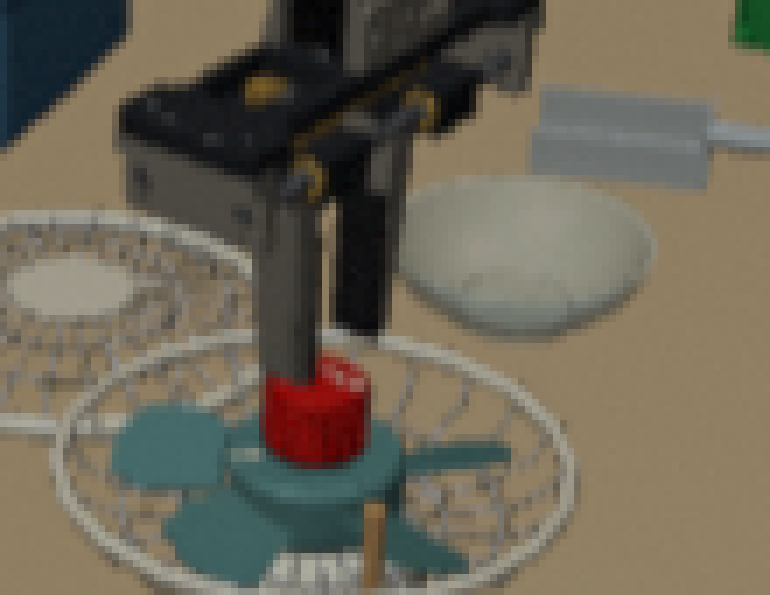

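```bash
python3 - <<'E'
from h import *
import pickle
s=pickle.load(open('pics/s5.pkl','rb'));d=pickle.load(open('pics/d5.pkl','rb'))
T=s[0]['tcp_pos'];y=np.radians(76.3);ax=np.array([np.cos(y),np.sin(y),0]);print(s[0]['joint_positions'])
print(tri([(s[1],(341.4,213.6)),(d[1],(332.4,239.3))]), tri([(s[1],(325,209.7)),(d[1],(342,232))]))
for k in(.018,.027,-.018,-.027): print(k,T+k*ax,proj(s[1],T+k*ax),proj(d[1],T+k*ax))
E
```

```text
[-4.11068248e-01  1.20628022e+01  1.10985286e+02 -1.39921829e-04
  5.69562952e+01 -7.67143400e+01]
(array([0.50432137, 0.01894664, 0.1668739 ]), array([-0.6235857 , -1.04635488, -0.83224451,  0.9149085 ])) (array([ 0.49519229, -0.02633686,  0.16748361]), array([-0.71122706, -1.23710461, -0.96498135,  1.10551031]))
0.018 [0.50538067 0.01539179 0.13705947] [[339.22711864 221.43677945]] [[331.27774789 249.07714   ]]
0.027 [0.50751221 0.02413573 0.13705947] [[342.37680394 222.29462257]] [[329.29748749 250.43715043]]
-0.018 [ 0.4968545  -0.01958398  0.13705947] [[326.75930621 218.04106653]] [[339.0357944  243.74904061]]
-0.027 [ 0.49472295 -0.02832792  0.13705947] [[323.67467795 217.20094224]] [[340.93555935 242.44431314]]
```

Triangulated from both fixed cameras, the visible fingertips are at z≈0.167, while the TCP reads 0.137. The wrist view also puts them about 30 mm nearer than the TCP. So the real finger ends sit about 30 mm behind the reported TCP. I'll open, go down part of the way, and check that.

>>> {"fn": "play_rows", "kwargs": {"gripper": [65,65,65,65,65,65], "offset": [[0,0,0],[0,0,0],[0,0,-0.008],[0,0,-0.015],[0,0,-0.02],[0,0,-0.02]], "yaw": [0,0,0,0,0,0]}}

```text
time: 7.3
tcp_pos: [0.5007, -0.0021, 0.1165]
orientation: [-179.9, 0.0, 76.3]
ft_force: [-0.2, -0.2, 0.2]
opening: 0.0594
```

```bash
python3 shot.py w6; python3 shot.py s6 scene; python3 shot.py d6 side;python3 - <<'E'
import cv2
for n in('s6','d6'):
    im=cv2.imread(f'pics/{n}.png');x,y=(270,170) if n=='s6' else (290,185)
    cv2.imwrite(f'pics/{n}z.png',cv2.resize(im[y:y+85,x:x+110],None,fx=7,fy=7,interpolation=cv2.INTER_NEAREST))
a=cv2.resize(cv2.imread('pics/w6.png')[180:360,200:440],None,fx=3,fy=3,interpolation=2)
cv2.imwrite('pics/w6z.png',a)
E
```

```text
7.3 [ 0.50073422 -0.0020992   0.11647968] [-1.79938500e+02  1.65461108e-02  7.63054840e+01] [-0.21256503 -0.22531248  0.16786332] 0.059355701281825136 [0.4361729  0.01242965 0.32008227] [1.66490255e+02 3.69151039e-02 7.62518799e+01]
7.35 [ 0.50098566 -0.00210306  0.11680502] [-1.79967553e+02  7.17405667e-03  7.62993066e+01] [-0.3747971   0.20320955 -0.33852404] 0.059621175098211424 [1.51632421 0.15945362 0.99152552] [-132.34346333    0.79011241  100.33831601]
7.4 [ 0.50118545 -0.00210573  0.11705699] [-1.79994024e+02  1.16072336e-03  7.63000432e+01] [-0.62391575  0.09905159 -0.03434965] 0.05975779571152425 [0.05241413 1.19694411 0.91257184] [-120.92974393   -1.40204448 -156.3726681 ]
```

View pics/s6z.png

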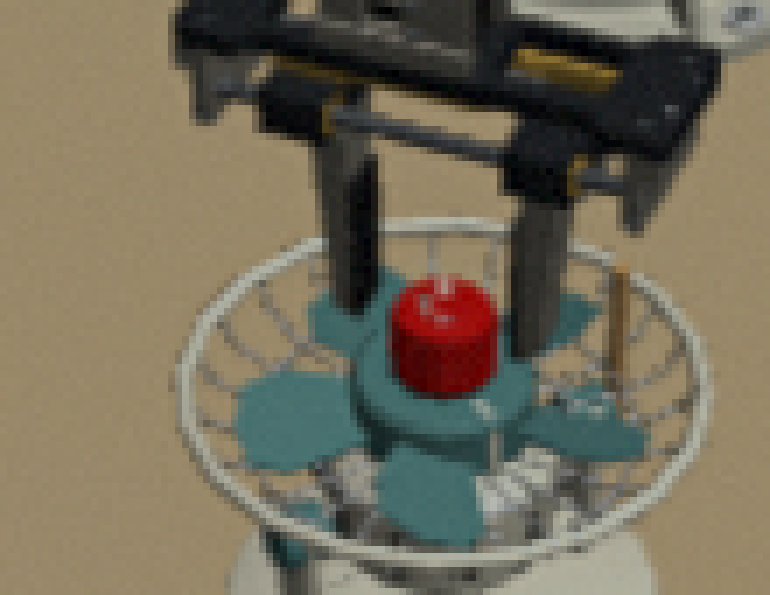

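View pics/d6z.png

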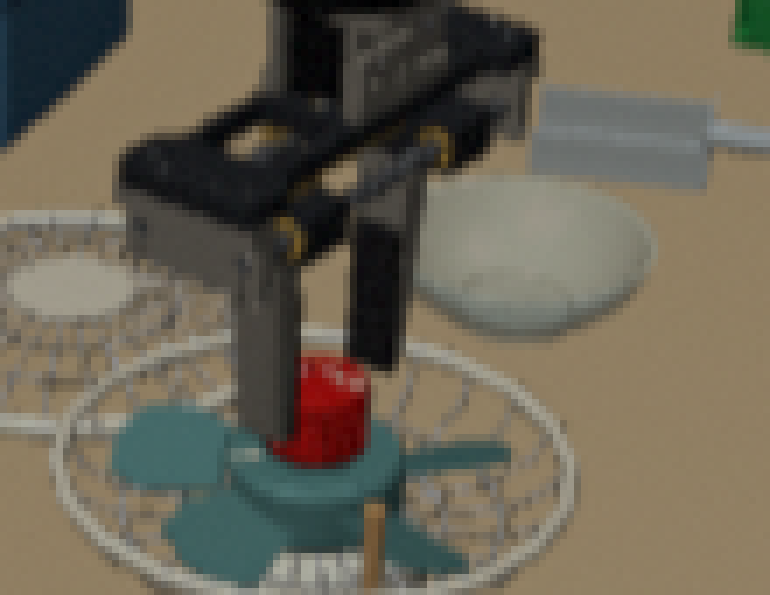

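View pics/w6z.png

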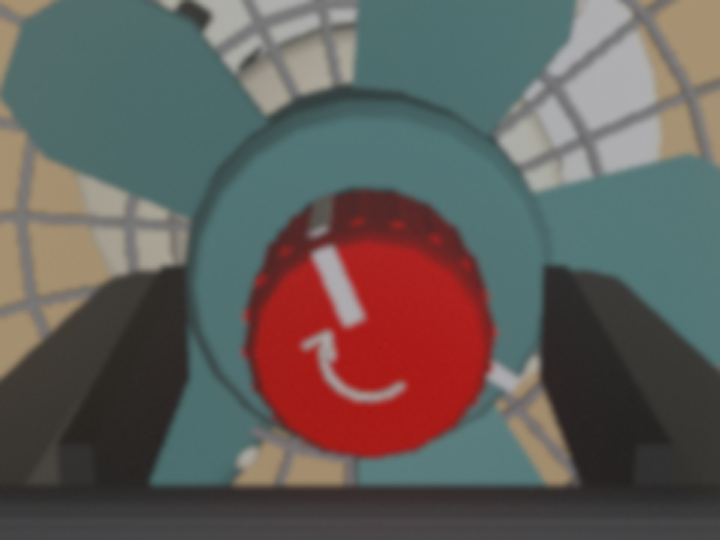

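```bash
python3 - <<'E'
from h import *
import pickle
s,i=pickle.load(open('pics/w6.pkl','rb'));T=s['tcp_pos'].copy()
y=np.radians(76.3);ax=np.array([np.cos(y),np.sin(y),0]);ay=np.array([np.sin(y),-np.cos(y),0])
for z in(.1165,.147,.161):
  for k,q in((0,0),(-.0297,-.01),(-.0297,.01),(.0297,-.01),(.0297,.01)):
    P=np.r_[T[:2],z]+k*ax+q*ay; print(z,k,q,((proj(i,P)[0]-[200,180])*3).round(0))
print(((proj(i,[.5014,-.0021,.161])[0]-[200,180])*3))
E
```

```text
0.1165 0 0 [370. 263.]
0.1165 -0.0297 -0.01 [219. 215.]
0.1165 -0.0297 0.01 [223. 310.]
0.1165 0.0297 -0.01 [520. 215.]
0.1165 0.0297 0.01 [517. 310.]
0.147 0 0 [371. 318.]
0.147 -0.0297 -0.01 [196. 263.]
0.147 -0.0297 0.01 [200. 372.]
0.147 0.0297 -0.01 [546. 263.]
0.147 0.0297 0.01 [541. 372.]
0.161 0 0 [371. 350.]
0.161 -0.0297 -0.01 [182. 290.]
0.161 -0.0297 0.01 [187. 408.]
0.161 0.0297 -0.01 [560. 290.]
0.161 0.0297 0.01 [555. 408.]
[372.2837486  353.59383093]
```

```bash
cat > edges.py <<'E'
import sys,pickle
from h import *
from fit import redmask
def edges(n):
    im=cv2.imread(f'pics/{n}.png');g=cv2.GaussianBlur(im[:,:,1],(0,0),.8).astype(float)
    s,i=pickle.load(open(f'pics/{n}.pkl','rb'))
    out=[]
    for v in range(274,300,2):
        d=np.diff(g[v]); 
        # left inner: strongest rise in 190..300 ; right inner: strongest fall 340..450
        def sub(seg,o):
            k=int(np.argmax(seg));k=min(max(k,1),len(seg)-2);a,b,c=seg[k-1:k+2];return o+k+.5+(a-c)/(2*(a-2*b+c)+1e-9)
        l=sub(d[200:300],200);r=sub(-d[345:440],345);out.append((v,round(l,1),round(r,1),round((l+r)/2,2)))
    m=redmask(im);cols=[]
    for v in range(250,330,4):
        x=np.flatnonzero(m[v]); 
        if len(x)>20: cols.append((v,x.min(),x.max(),(x.min()+x.max())/2))
    P=s['tcp_pos'].copy();
    print(n,'tcp proj z+.03',proj(i,P+[0,0,.03])[0],'z+.045',proj(i,P+[0,0,.045])[0]);print(out);print(cols)
for n in sys.argv[1:]: edges(n)
E
python3 edges.py w6 w1 w2
```

```text
w6 tcp proj z+.03 [323.57214052 285.68761022] z+.045 [323.77487041 296.99126297]
[(274, np.float64(262.8), np.float64(380.4), np.float64(321.6)), (276, np.float64(263.3), np.float64(380.5), np.float64(321.92)), (278, np.float64(263.0), np.float64(380.5), np.float64(321.73)), (280, np.float64(264.3), np.float64(380.5), np.float64(322.39)), (282, np.float64(264.5), np.float64(380.4), np.float64(322.43)), (284, np.float64(265.3), np.float64(380.1), np.float64(322.74)), (286, np.float64(266.0), np.float64(379.9), np.float64(322.94)), (288, np.float64(266.2), np.float64(379.8), np.float64(323.01)), (290, np.float64(261.6), np.float64(379.7), np.float64(320.64)), (292, np.float64(261.9), np.float64(379.5), np.float64(320.68)), (294, np.float64(296.0), np.float64(379.6), np.float64(337.79)), (296, np.float64(262.3), np.float64(379.7), np.float64(321.0)), (298, np.float64(262.4), np.float64(379.7), np.float64(321.06))]
[(250, np.int64(311), np.int64(343), np.float64(327.0)), (254, np.int64(298), np.int64(347), np.float64(322.5)), (258, np.int64(294), np.int64(351), np.float64(322.5)), (262, 
[... 2487 characters left out ...]
at64(320.73)), (284, np.float64(230.3), np.float64(411.3), np.float64(320.83)), (286, np.float64(230.4), np.float64(412.0), np.float64(321.2)), (288, np.float64(230.1), np.float64(411.9), np.float64(321.0)), (290, np.float64(230.2), np.float64(411.7), np.float64(320.93)), (292, np.float64(230.4), np.float64(411.6), np.float64(320.99)), (294, np.float64(230.5), np.float64(411.4), np.float64(320.95)), (296, np.float64(230.7), np.float64(411.0), np.float64(320.85)), (298, np.float64(231.1), np.float64(410.9), np.float64(321.0))]
[(250, np.int64(298), np.int64(342), np.float64(320.0)), (254, np.int64(300), np.int64(339), np.float64(319.5)), (258, np.int64(305), np.int64(334), np.float64(319.5))]
```

The wrist-view check shows the fingers are always symmetric about column 321, so `camera_info` carries a world-fixed offset of about 1 mm. Working relative to the fingers, the cap is at about (0.5023, -0.0015). I'll correct for that and descend.

>>> {"fn": "play_rows", "kwargs": {"gripper": [65,65,65,65,65], "offset": [[0.0012,0.0007,0],[0.0012,0.0007,-0.004],[0.0012,0.0007,-0.008],[0.0012,0.0007,-0.011],[0.0012,0.0007,-0.011]], "yaw": [0,0,0,0,0]}}

```text
time: 8.07
tcp_pos: [0.5021, -0.0014, 0.1057]
orientation: [-180.0, 0.0, 76.3]
ft_force: [0.1, -0.2, 0.7]
opening: 0.0599
```

```bash
python3 shot.py w7; python3 edges.py w7;  python3 - <<'E'
import cv2
a=cv2.resize(cv2.imread('pics/w7.png')[180:360,200:440],None,fx=3,fy=3,interpolation=2)
cv2.imwrite('pics/w7z.png',a)
E
```

```text
8.075 [ 0.5020905  -0.00141088  0.10574218] [-1.79965118e+02  9.94323670e-03  7.63018739e+01] [ 0.07962946 -0.15449272  0.67356251] 0.05994171921163397 [0.4374294  0.01312399 0.30930383] [1.66465181e+02 3.11338396e-02 7.62514716e+01]
w7 tcp proj z+.03 [323.57377951 285.73656501] z+.045 [323.77980882 297.0577207 ]
[(274, np.float64(261.4), np.float64(380.5), np.float64(320.96)), (276, np.float64(261.5), np.float64(380.5), np.float64(320.98)), (278, np.float64(261.5), np.float64(380.5), np.float64(321.0)), (280, np.float64(261.6), np.float64(380.4), np.float64(320.98)), (282, np.float64(261.5), np.float64(380.5), np.float64(321.0)), (284, np.float64(261.6), np.float64(380.4), np.float64(321.0)), (286, np.float64(262.0), np.float64(380.1), np.float64(321.07)), (288, np.float64(261.9), np.float64(380.0), np.float64(320.94)), (290, np.float64(262.0), np.float64(379.9), np.float64(320.94)), (292, np.float64(262.2), np.float64(379.7), np.float64(320.96)), (294, np.float64(262.2), np.float64(379.6), np.float64(320.94)), (296, np.float64(262.5), np.float64(379.5), np.float64(321.02)), (298, n
[... 478 characters left out ...]
64(360), np.float64(320.5)), (282, np.int64(281), np.int64(362), np.float64(321.5)), (286, np.int64(279), np.int64(362), np.float64(320.5)), (290, np.int64(277), np.int64(363), np.float64(320.0)), (294, np.int64(278), np.int64(364), np.float64(321.0)), (298, np.int64(278), np.int64(365), np.float64(321.5)), (302, np.int64(277), np.int64(364), np.float64(320.5)), (306, np.int64(278), np.int64(363), np.float64(320.5)), (310, np.int64(280), np.int64(363), np.float64(321.5)), (314, np.int64(280), np.int64(361), np.float64(320.5)), (318, np.int64(282), np.int64(360), np.float64(321.0)), (322, np.int64(285), np.int64(358), np.float64(321.5)), (326, np.int64(287), np.int64(354), np.float64(320.5))]
```

View pics/w7z.png

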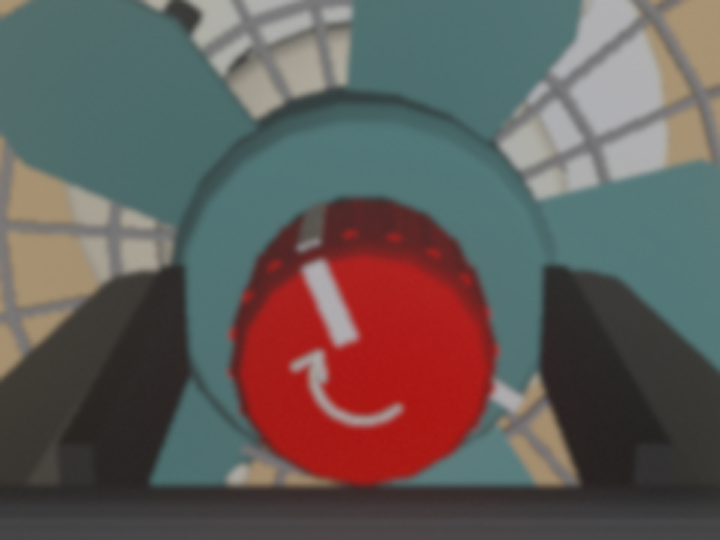

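>>> {"fn": "play_rows", "kwargs": {"gripper": [52,48,46,44,42,40], "offset": [[0,0,0],[0,0,0],[0,0,0],[0,0,0],[0,0,0],[0,0,0]], "yaw": [0,0,0,0,0,0]}}

```text
time: 8.88
tcp_pos: [0.5024, -0.0016, 0.1061]
orientation: [180.0, 0.0, 76.3]
ft_force: [-1.9, -2.3, 1.7]
opening: 0.041
```

>>> {"fn": "play_rows", "kwargs": {"gripper": [40,40,40], "offset": [[0,0,0],[0,0,0],[0,0,0]], "yaw": [-3,-6,-6]}}

```text
time: 9.25
tcp_pos: [0.5028, -0.0011, 0.1064]
orientation: [180.0, -0.0, 70.3]
ft_force: [-0.2, 0.3, 2.5]
opening: 0.0414
```

>>> {"fn": "play_rows", "kwargs": {"gripper": [40,40,40], "offset": [[0,0,0],[0,0,0],[0,0,0]], "yaw": [-4,-8,-8]}}

```text
time: 9.62
tcp_pos: [0.5029, -0.0012, 0.1064]
orientation: [180.0, -0.0, 62.4]
ft_force: [0.1, 1.0, 4.7]
opening: 0.0416
```

>>> {"fn": "play_rows", "kwargs": {"gripper": [40,40,40], "offset": [[0,0,0.0003],[0,0,0.0006],[0,0,0.0006]], "yaw": [-4,-8,-8]}}

```text
time: 10.0
tcp_pos: [0.5027, -0.0013, 0.1069]
orientation: [180.0, -0.0, 54.4]
ft_force: [1.1, 0.9, 4.2]
opening: 0.0411
```

>>> {"fn": "play_rows", "kwargs": {"gripper": [40,40,40], "offset": [[0,0,0.0003],[0,0,0.0006],[0,0,0.0006]], "yaw": [-4,-8,-8]}}

```text
time: 10.38
tcp_pos: [0.5025, -0.0013, 0.1073]
orientation: [180.0, -0.0, 46.5]
ft_force: [-0.4, 0.5, 3.0]
opening: 0.0413
```

>>> {"fn": "play_rows", "kwargs": {"gripper": [40,40,40], "offset": [[0,0,0.0002],[0,0,0.0004],[0,0,0.0004]], "yaw": [-4,-8,-8]}}

```text
time: 10.75
tcp_pos: [0.5023, -0.0014, 0.1077]
orientation: [-180.0, -0.0, 38.5]
ft_force: [0.1, 0.3, 4.0]
opening: 0.0415
```

```bash
python3 shot.py w8; python3 shot.py s8 scene; python3 - <<'E'
import cv2
a=cv2.resize(cv2.imread('pics/w8.png')[180:360,200:440],None,fx=3,fy=3,interpolation=2)
cv2.imwrite('pics/w8z.png',a)
im=cv2.imread('pics/s8.png')
cv2.imwrite(f'pics/s8z.png',cv2.resize(im[170:255,270:380],None,fx=7,fy=7,interpolation=cv2.INTER_NEAREST))
E
```

```text
10.75 [ 0.50234182 -0.00137592  0.10766282] [-1.79997613e+02 -1.50509243e-03  3.84784062e+01] [0.0796866  0.29953371 4.04614873] 0.041453445295725234 [0.46057839 0.04913008 0.31119685] [1.66402594e+02 6.30230984e-02 3.84286871e+01]
10.8 [ 0.50234908 -0.00136656  0.10764912] [-1.79996633e+02  1.80367717e-04  3.85057276e+01] [ 0.30677828 -0.50492491  3.28639148] 0.041619374234468154 [1.51632421 0.15945362 0.99152552] [-132.34346333    0.79011241  100.33831601]
```

View pics/w8z.png

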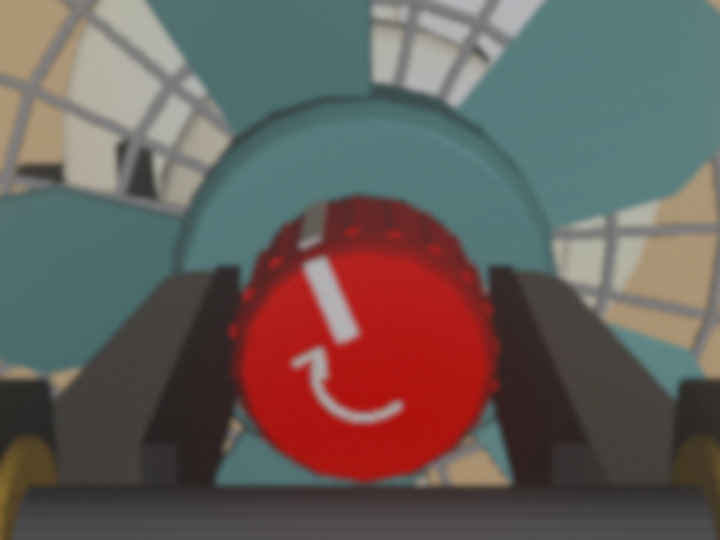

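View pics/s8z.png

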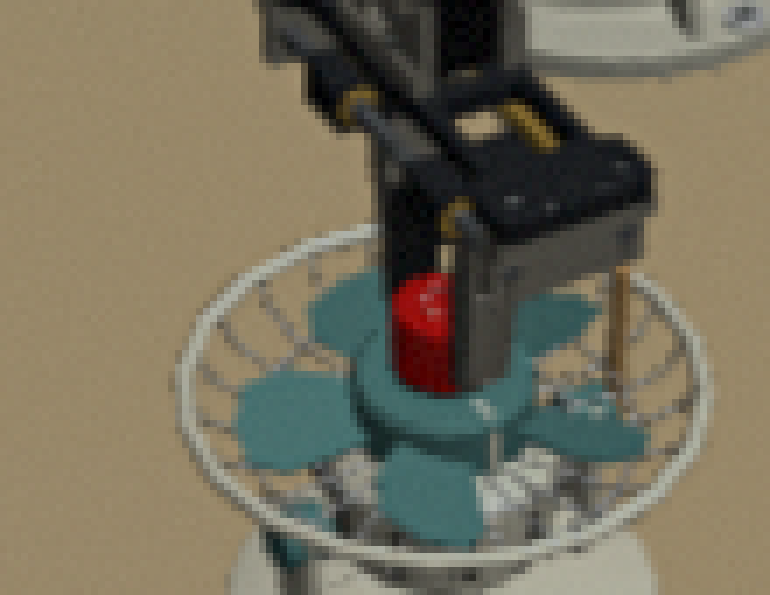

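The cap turns with the fingers; its line stays fixed in the wrist image at (316,260) in the crop. I'll carry on, watching the vertical force.

>>> {"fn": "play_rows", "kwargs": {"gripper": [40,40,40], "offset": [[0,0,0.0003],[0,0,0.0006],[0,0,0.0006]], "yaw": [-4,-8,-8]}}

```text
time: 11.22
tcp_pos: [0.502, -0.0014, 0.108]
orientation: [-180.0, 0.0, 30.4]
ft_force: [-1.1, 1.1, 1.3]
opening: 0.0413
```

>>> {"fn": "play_rows", "kwargs": {"gripper": [40,40,40], "offset": [[0,0,0.0003],[0,0,0.0006],[0,0,0.0006]], "yaw": [-4,-8,-8]}}

```text
time: 11.6
tcp_pos: [0.5019, -0.0014, 0.1085]
orientation: [-180.0, 0.0, 22.5]
ft_force: [0.4, 0.0, 0.1]
opening: 0.041
```

>>> {"fn": "play_rows", "kwargs": {"gripper": [40,40,40], "offset": [[0,0,0],[0,0,0],[0,0,0]], "yaw": [-4,-8,-8]}}

```text
time: 11.98
tcp_pos: [0.5021, -0.0014, 0.1086]
orientation: [-180.0, 0.0, 14.5]
ft_force: [-0.5, 0.3, -0.1]
opening: 0.0415
```

>>> {"fn": "play_rows", "kwargs": {"gripper": [40,40,40], "offset": [[0,0,0],[0,0,0],[0,0,0]], "yaw": [-4,-8,-8]}}

```text
time: 12.35
tcp_pos: [0.5023, -0.0014, 0.1088]
orientation: [180.0, 0.0, 6.5]
ft_force: [-0.1, -0.5, 0.0]
opening: 0.0419
```

>>> {"fn": "play_rows", "kwargs": {"gripper": [40,40,40], "offset": [[0,0,0.0001],[0,0,0.0003],[0,0,0.0003]], "yaw": [-4,-8,-8]}}

```text
time: 12.72
tcp_pos: [0.5025, -0.0014, 0.1093]
orientation: [-180.0, -0.0, -1.5]
ft_force: [-1.0, -0.8, 0.3]
opening: 0.0415
```

>>> {"fn": "play_rows", "kwargs": {"gripper": [40,40,40], "offset": [[0,0,0.0003],[0,0,0.0006],[0,0,0.0006]], "yaw": [-4,-8,-8]}}

```text
time: 13.1
tcp_pos: [0.5025, -0.0014, 0.1099]
orientation: [-180.0, -0.0, -9.5]
ft_force: [0.2, -0.6, 1.2]
opening: 0.0413
```

>>> {"fn": "play_rows", "kwargs": {"gripper": [40,40,40], "offset": [[0,0,0.0003],[0,0,0.0005],[0,0,0.0005]], "yaw": [-4,-8,-8]}}

```text
time: 13.48
tcp_pos: [0.5025, -0.0014, 0.1104]
orientation: [-180.0, -0.0, -17.5]
ft_force: [0.2, 0.5, 1.9]
opening: 0.0416
```

>>> {"fn": "play_rows", "kwargs": {"gripper": [40,40,40], "offset": [[0,0,0.0003],[0,0,0.0005],[0,0,0.0005]], "yaw": [-4,-8,-8]}}

```text
time: 13.85
tcp_pos: [0.5026, -0.0014, 0.111]
orientation: [-180.0, -0.0, -25.5]
ft_force: [-0.2, -0.1, 3.2]
opening: 0.0415
```

>>> {"fn": "play_rows", "kwargs": {"gripper": [40,40,40], "offset": [[0,0,0.0006],[0,0,0.0012],[0,0,0.0012]], "yaw": [0,-4,-4]}}

```text
time: 14.22
tcp_pos: [0.5019, -0.0014, 0.1117]
orientation: [180.0, 0.0, -29.6]
ft_force: [0.3, 0.6, -0.5]
opening: 0.0414
```

>>> {"fn": "play_rows", "kwargs": {"gripper": [40,40,40], "offset": [[0,0,0.0003],[0,0,0.0006],[0,0,0.0006]], "yaw": [-4,-8,-8]}}

```text
time: 14.6
tcp_pos: [0.5021, -0.0014, 0.1124]
orientation: [180.0, 0.0, -37.5]
ft_force: [-0.6, -1.1, -0.6]
opening: 0.0415
```

>>> {"fn": "play_rows", "kwargs": {"gripper": [40,40,40], "offset": [[0,0,0.0003],[0,0,0.0006],[0,0,0.0006]], "yaw": [-4,-8,-8]}}

```text
time: 14.98
tcp_pos: [0.5022, -0.0014, 0.113]
orientation: [180.0, 0.0, -45.5]
ft_force: [1.0, 1.0, -1.0]
opening: 0.0412
```

>>> {"fn": "play_rows", "kwargs": {"gripper": [40,40,40], "offset": [[0,0,0.0002],[0,0,0.0005],[0,0,0.0005]], "yaw": [-4,-8,-8]}}

```text
time: 15.35
tcp_pos: [0.5023, -0.0014, 0.1136]
orientation: [180.0, 0.0, -53.5]
ft_force: [-0.2, -0.4, 0.6]
opening: 0.0412
```

>>> {"fn": "play_rows", "kwargs": {"gripper": [40,40,40], "offset": [[0,0,0.0002],[0,0,0.0005],[0,0,0.0005]], "yaw": [-4,-8,-8]}}

```text
time: 15.72
tcp_pos: [0.5023, -0.0014, 0.1142]
orientation: [180.0, 0.0, -61.5]
ft_force: [0.2, 0.3, -0.1]
opening: 0.0416
```

```bash
python3 shot.py w9; python3 - <<'E'
import cv2
a=cv2.resize(cv2.imread('pics/w9.png')[180:360,200:440],None,fx=3,fy=3,interpolation=2)
cv2.imwrite('pics/w9z.png',a)
E
```

```text
15.725 [ 0.50232565 -0.00141165  0.11416108] [ 1.79998278e+02  9.39292284e-04 -6.15063653e+01] [ 0.21649023  0.3376901  -0.06185304] 0.041566786897197595 [0.5594828  0.02896069 0.31767765] [ 1.66277581e+02  3.71809416e-02 -6.15551063e+01]
```

View pics/w9z.png

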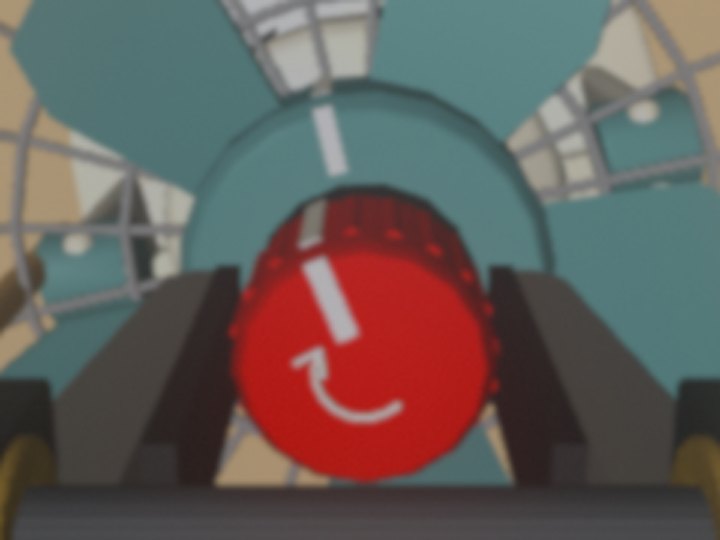

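```bash
python3 - <<'E'
from h import *
import pickle
s,i=pickle.load(open('pics/w9.pkl','rb'))
f=lambda x,y:np.array([200+x/3,180+y/3])
a=lambda p,q,z:(lambda d:np.degrees(np.arctan2(d[1],d[0])))((onplane(i,p,z)-onplane(i,q,z))[0])
print(a(f(322,106),f(338,172),.13),a(f(314,262),f(346,340),.169))
c=np.array([.5014,-.0019])
for p,z in((f(319,90),.13),(f(322,106),.13),(f(314,262),.169)):
  d=onplane(i,p,z)[0][:2]-c;print(np.degrees(np.arctan2(d[1],d[0])),np.hypot(*d))
E
```

```text
41.417654238015984 49.26065944458191
39.95992113493656 0.036961338831123305
40.0906478685209 0.03404706610726863
49.971185220230105 0.01829346533710257
```

>>> {"fn": "play_rows", "kwargs": {"gripper": [40,40,40,40], "offset": [[0,0,0.0002],[0,0,0.0005],[0,0,0.0006],[0,0,0.0006]], "yaw": [-4,-8,-9,-9]}}

```text
time: 16.27
tcp_pos: [0.5023, -0.0014, 0.1148]
orientation: [180.0, 0.0, -70.6]
ft_force: [-0.5, -0.1, -0.9]
opening: 0.0413
```

>>> {"fn": "play_rows", "kwargs": {"gripper": [40,40,40], "offset": [[0,0,0.0006],[0,0,0.0012],[0,0,0.0012]], "yaw": [0,0,0]}}

```text
time: 16.65
tcp_pos: [0.5024, -0.0014, 0.1161]
orientation: [-180.0, -0.0, -70.7]
ft_force: [-0.6, -0.5, -0.2]
opening: 0.0416
```

>>> {"fn": "play_rows", "kwargs": {"gripper": [40,40,40], "offset": [[0,0,0.0005],[0,0,0.001],[0,0,0.001]], "yaw": [0,0,0]}}

```text
time: 17.02
tcp_pos: [0.5024, -0.0014, 0.117]
orientation: [-180.0, -0.0, -70.7]
ft_force: [0.4, 0.4, -0.6]
opening: 0.0413
```

>>> {"fn": "play_rows", "kwargs": {"gripper": [40,40,40], "offset": [[0,0,0.0005],[0,0,0.001],[0,0,0.001]], "yaw": [0,0,0]}}

```text
time: 17.4
tcp_pos: [0.5024, -0.0014, 0.118]
orientation: [-180.0, -0.0, -70.7]
ft_force: [-0.7, -0.4, -0.3]
opening: 0.0412
```

>>> {"fn": "play_rows", "kwargs": {"gripper": [40,40,40], "offset": [[0,0,0.0005],[0,0,0.001],[0,0,0.001]], "yaw": [0,0,0]}}

```text
time: 17.77
tcp_pos: [0.5024, -0.0014, 0.119]
orientation: [-180.0, -0.0, -70.7]
ft_force: [-0.4, -0.8, -0.8]
opening: 0.0413
```

>>> {"fn": "play_rows", "kwargs": {"gripper": [40,40,40,40,40,40,40,40], "offset": [[0,0,0.002],[0,0,0.004],[0,0,0.008],[0,0,0.014],[0,0,0.022],[0,0,0.03],[0,0,0.04],[0,0,0.045]], "yaw": [0,0,0,0,0,0,0,0]}}

```text
time: 18.77
tcp_pos: [0.5028, -0.0014, 0.1649]
orientation: [-179.9, -0.0, -70.7]
ft_force: [0.6, 0.8, -0.8]
opening: 0.0415
```

```bash
python3 shot.py w10; python3 shot.py s10 scene; python3 shot.py d10 side
```

```text
18.775 [ 0.50275359 -0.00141585  0.16491148] [-1.79943403e+02 -1.95485098e-02 -7.07000884e+01] [ 0.62719228  0.75782927 -0.83469239] 0.0414506968906609 [0.56396212 0.01930294 0.36850734] [ 1.66332062e+02  3.73304729e-03 -7.07481782e+01]
18.825 [ 0.50296666 -0.00137956  0.16523189] [-1.79918767e+02 -2.72947518e-02 -7.06973362e+01] [-0.1904302   0.17763347  0.52907464] 0.04143633416909468 [1.51632421 0.15945362 0.99152552] [-132.34346333    0.79011241  100.33831601]
18.875 [ 0.50278282 -0.00140704  0.16471662] [-1.79935995e+02 -2.25229721e-02 -7.06974117e+01] [-0.4497461  -0.39768405 -1.63616977] 0.041541487097507025 [0.05241413 1.19694411 0.91257184] [-120.92974393   -1.40204448 -156.3726681 ]
```

View pics/w10.png

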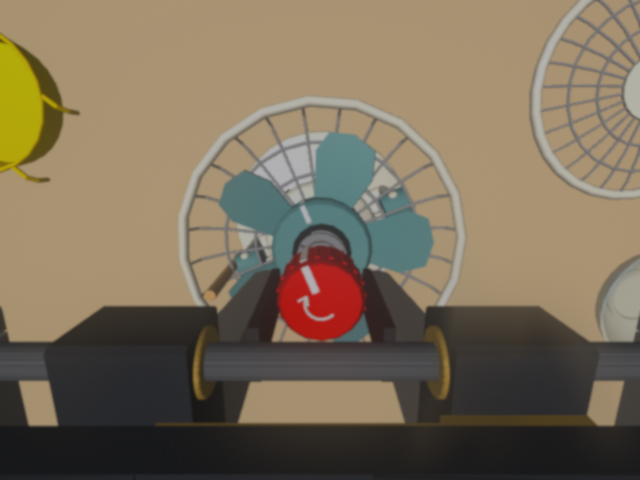

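View pics/s10.png

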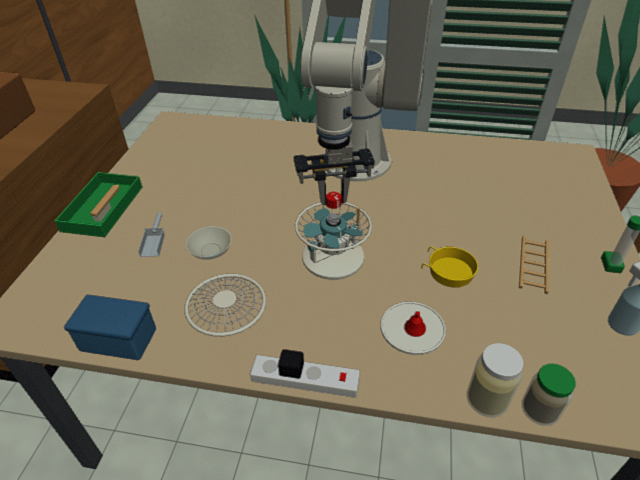

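View pics/d10.png

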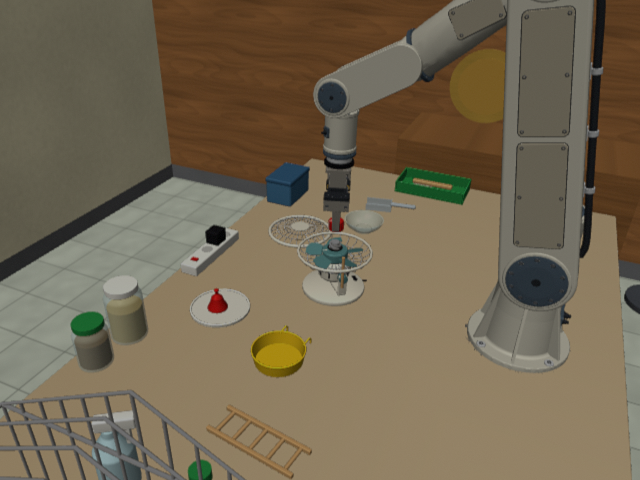

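The cap is off and held, with the steel boss bare below it. Next I'll locate the cup.

```bash
python3 - <<'E'
from h import *
import pickle
t=np.linspace(0,6.283,160)
def model(i,P):
    q=[[P[0]+r*np.cos(a),P[1]+r*np.sin(a),z] for a in t for r,z in((.064,.036),(.059,.0))]
    H=cv2.convexHull(proj(i,q).astype(np.float32));M=cv2.moments(H);return np.array([M['m10'],M['m01']])/M['m00'],cv2.contourArea(H)
O=[]
for n in('s10','d10'):
    i=pickle.load(open(f'pics/{n}.pkl','rb'))[1];im=cv2.imread(f'pics/{n}.png').astype(int)
    b,g,r=im[:,:,0],im[:,:,1],im[:,:,2]
    m=((r>60)&(g>45)&(b<.35*r)&(g>.6*r)).astype(np.uint8)
    m=cv2.morphologyEx(m,cv2.MORPH_CLOSE,np.ones((5,5)));m=cv2.morphologyEx(m,cv2.MORPH_OPEN,np.ones((7,7)))
    N,l,st,c=cv2.connectedComponentsWithStats(m);k=1+np.argmax(st[1:,4]);print(st[k])
    H=cv2.convexHull(np.argwhere(l==k)[:,::-1].astype(np.int32));M=cv2.moments(H);O.append((i,np.array([M['m10'],M['m01']])/M['m00'],cv2.contourArea(H)))
    r1=least_squares(lambda P:model(i,P)[0]-O[-1][1],[.5,.31],diff_step=1e-3);print(n,r1.x,O[-1][2],model(i,r1.x)[1])
r=least_squares(lambda P:np.concatenate([model(i,P)[0]-c for i,c,_ in O]),[.5,.31],diff_step=1e-3);print(r.x,r.fun)
E
```

```text
[  44    0  108  138 9279]
s10 [-0.62182173 -1.35827447] 12139.0 411.1597126861161
[ 437   46   68   77 3780]
d10 [ 0.50806548 -2.34752447] 3998.0 203.26298290037084
[ 0.09067881 -1.09516653] [-32.36499412  81.52290924  49.71851561  84.8374087 ]
```

```bash
python3 - <<'E'
from h import *
import pickle
t=np.linspace(0,6.283,160)
def model(i,P):
    q=[[P[0]+r*np.cos(a),P[1]+r*np.sin(a),z] for a in t for r,z in((.064,.036),(.059,.0))]
    H=cv2.convexHull(proj(i,q).astype(np.float32));M=cv2.moments(H);return np.array([M['m10'],M['m01']])/M['m00'],cv2.contourArea(H)
O=[]
for n,(x0,x1,y0,y1) in(('s10',(415,490,235,300)),('d10',(240,325,320,385))):
    i=pickle.load(open(f'pics/{n}.pkl','rb'))[1];im=cv2.imread(f'pics/{n}.png').astype(int)
    b,g,r=im[:,:,0],im[:,:,1],im[:,:,2]
    m0=((r>60)&(b<.35*r)&(g>.6*r)).astype(np.uint8);m=m0*0;m[y0:y1,x0:x1]=m0[y0:y1,x0:x1]
    m=cv2.morphologyEx(m,cv2.MORPH_CLOSE,np.ones((5,5)));m=cv2.morphologyEx(m,cv2.MORPH_OPEN,np.ones((7,7)))
    N,l,st,c=cv2.connectedComponentsWithStats(m);k=1+np.argmax(st[1:,4]);print(st[k])
    H=cv2.convexHull(np.argwhere(l==k)[:,::-1].astype(np.int32));M=cv2.moments(H);O.append((i,np.array([M['m10'],M['m01']])/M['m00'],cv2.contourArea(H)))
    r1=least_squares(lambda P:model(i,P)[0]-O[-1][1],[.5,.31],diff_step=1e-3);print(n,r1.x,O[-1][2],model(i,r1.x)[1])
r=least_squares(lambda P:np.concatenate([model(i,P)[0]-c for i,c,_ in O]),[.5,.31],diff_step=1e-3);print(r.x,r.fun)
E
```

```text
[ 429  247   49   40 1558]
s10 [0.50228251 0.3262665 ] 1528.5 1592.9369461471215
[ 251  330   55   47 2029]
d10 [0.50940579 0.32219629] 1997.5 2078.5751194616314
[0.50696326 0.32468471] [-0.57388801  1.13290763  0.44663942  0.95872159]
```

>>> {"fn": "play_rows", "kwargs": {"gripper": [40,40,40,40,40,40,40,40], "offset": [[0,0.01,0.005],[0,0.035,0.01],[0.001,0.07,0.01],[0.001,0.11,0.01],[0.002,0.15,0.01],[0.002,0.19,0.01],[0.003,0.23,0.005],[0.003,0.265,0]], "yaw": [0,0,0,0,0,0,0,0]}}

```text
time: 19.92
tcp_pos: [0.5049, 0.2657, 0.1639]
orientation: [180.0, 0.0, -70.7]
ft_force: [1.5, -0.5, 0.2]
opening: 0.0412
```

>>> {"fn": "play_rows", "kwargs": {"gripper": [40,40,40,40,40,40,40,40], "offset": [[0.001,0.03,0],[0.001,0.05,-0.01],[0.001,0.06,-0.03],[0.001,0.061,-0.05],[0.001,0.061,-0.07],[0.001,0.061,-0.09],[0.001,0.061,-0.1],[0.001,0.061,-0.1]], "yaw": [0,0,0,0,0,0,0,0]}}

```text
time: 20.92
tcp_pos: [0.5056, 0.3238, 0.0628]
orientation: [179.9, -0.0, -70.7]
ft_force: [-0.3, 0.9, -0.4]
opening: 0.0415
```

```bash
python3 shot.py w11; python3 shot.py s11 scene; python3 shot.py d11 side;  python3 - <<'E'
import cv2,numpy as np
a=cv2.imread('pics/s11.png')[170:300,380:520];b=cv2.imread('pics/d11.png')[260:390,210:350]
cv2.imwrite('pics/sd11.png',cv2.resize(np.hstack([a,b]),None,fx=2.8,fy=2.8,interpolation=2))
E
```

```text
20.925 [0.50564216 0.32380449 0.06278809] [ 1.79876960e+02 -3.17007906e-02 -7.07186152e+01] [-0.33712979  0.86237386 -0.36380702] 0.04147286675439816 [0.56746688 0.34473237 0.26619172] [ 1.66155600e+02 -8.91533489e-03 -7.07715605e+01]
20.975 [0.50621288 0.32424741 0.06367234] [ 1.79958508e+02 -1.07635558e-02 -7.07152334e+01] [ 0.39639034 -0.97167903 -1.30896466] 0.04101168247025512 [1.51632421 0.15945362 0.99152552] [-132.34346333    0.79011241  100.33831601]
21.025 [0.50660192 0.32455484 0.06422573] [-1.79981682e+02  2.57649553e-03 -7.07118464e+01] [ 0.21159499  0.31460015 -0.18379051] 0.041398348619717355 [0.05241413 1.19694411 0.91257184] [-120.92974393   -1.40204448 -156.3726681 ]
```

View pics/w11.png

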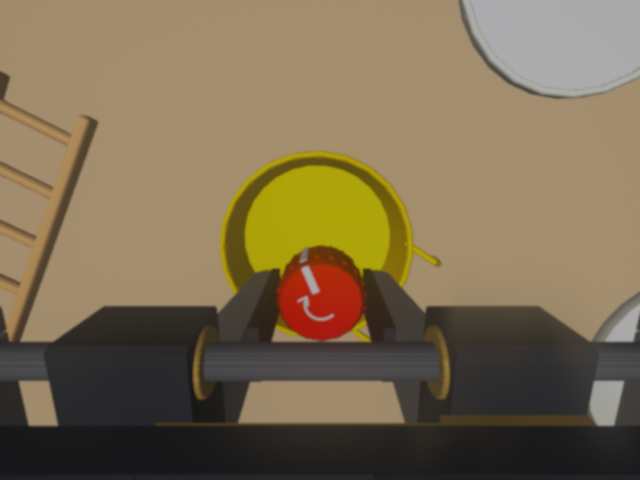

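View pics/sd11.png

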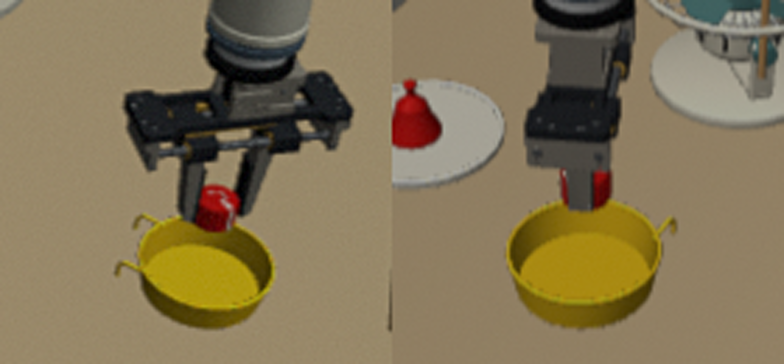

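>>> {"fn": "play_rows", "kwargs": {"gripper": [40,40,40,40,40,40,40,40], "offset": [[0,0.002,-0.015],[0,0.002,-0.03],[0,0.002,-0.045],[0,0.002,-0.06],[0,0.002,-0.072],[0,0.002,-0.08],[0,0.002,-0.084],[0,0.002,-0.084]], "yaw": [0,0,0,0,0,0,0,0]}}

```text
time: 22.08
tcp_pos: [0.5064, 0.3266, -0.0201]
orientation: [180.0, 0.0, -70.7]
ft_force: [-0.0, -0.2, -0.6]
opening: 0.0414
```

```bash
python3 shot.py w12; python3 shot.py s12 scene; python3 shot.py d12 side;  python3 - <<'E'
import cv2,numpy as np
a=cv2.imread('pics/s12.png')[190:300,390:510];b=cv2.imread('pics/d12.png')[280:390,220:340]
cv2.imwrite('pics/sd12.png',cv2.resize(np.hstack([a,b]),None,fx=3.2,fy=3.2,interpolation=2))
E
```

```text
22.075 [ 0.5064078   0.32661482 -0.02005989] [ 1.79999773e+02  9.37585665e-04 -7.06999091e+01] [-0.00699829 -0.15623224 -0.58725319] 0.04136681047177362 [0.56782745 0.34732239 0.18345537] [ 1.66274369e+02  2.28306043e-02 -7.07486673e+01]
22.125 [ 0.50655933  0.32672739 -0.01981445] [-1.79979205e+02  4.19958246e-03 -7.06951189e+01] [ 6.31202824e-04 -8.21385912e-01  3.38342719e-01] 0.041138466819044366 [1.51632421 0.15945362 0.99152552] [-132.34346333    0.79011241  100.33831601]
22.175 [ 0.50666124  0.32682793 -0.01961637] [-1.79960625e+02  9.54508913e-03 -7.06942879e+01] [ 0.0768436  -0.05103427 -0.62711147] 0.04151944854595348 [0.05241413 1.19694411 0.91257184] [-120.92974393   -1.40204448 -156.3726681 ]
```

View pics/sd12.png

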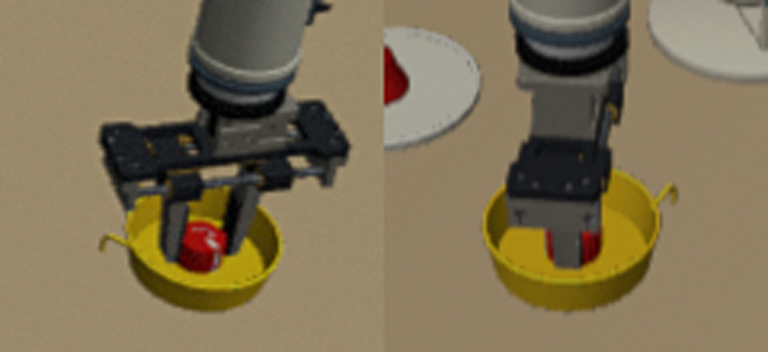

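View pics/w12.png

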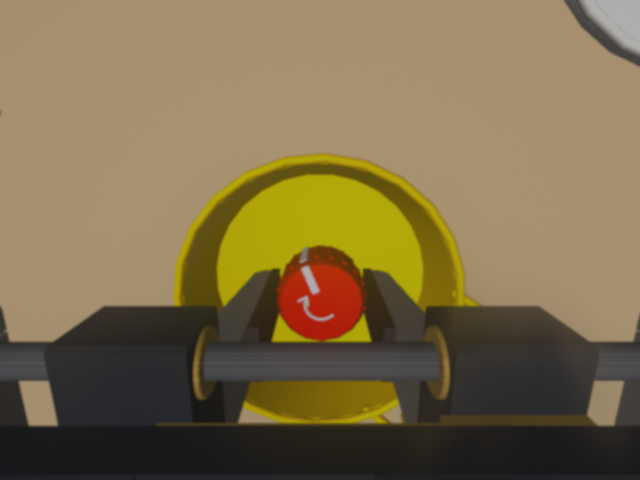

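Cap and fingers are well inside the cup and nearly centred. I'll lower in small steps until it touches.

>>> {"fn": "play_rows", "kwargs": {"gripper": [40,40,40], "offset": [[0,0,-0.001],[0,0,-0.002],[0,0,-0.002]], "yaw": [0,0,0]}}

```text
time: 22.6
tcp_pos: [0.5063, 0.3266, -0.022]
orientation: [180.0, -0.0, -70.7]
ft_force: [-0.4, -0.0, -0.0]
opening: 0.0415
```

>>> {"fn": "play_rows", "kwargs": {"gripper": [40,40,40], "offset": [[0,0,-0.0005],[0,0,-0.001],[0,0,-0.001]], "yaw": [0,0,0]}}

```text
time: 22.98
tcp_pos: [0.5063, 0.3266, -0.0231]
orientation: [180.0, -0.0, -70.7]
ft_force: [-0.6, -0.3, -1.4]
opening: 0.0416
```

>>> {"fn": "play_rows", "kwargs": {"gripper": [40,40,40], "offset": [[0,0,-0.0005],[0,0,-0.001],[0,0,-0.001]], "yaw": [0,0,0]}}

```text
time: 23.35
tcp_pos: [0.5064, 0.3266, -0.0237]
orientation: [-180.0, 0.0, -70.7]
ft_force: [-0.6, 0.2, 5.2]
opening: 0.0416
```

>>> {"fn": "play_rows", "kwargs": {"gripper": [40,40,40], "offset": [[0,0,-0.0003],[0,0,-0.0006],[0,0,-0.0006]], "yaw": [0,0,0]}}

```text
time: 23.72
tcp_pos: [0.5065, 0.3267, -0.0237]
orientation: [-180.0, 0.0, -70.7]
ft_force: [-2.5, -1.9, 11.0]
opening: 0.0415
```

It touched down firmly (11 N up, TCP stopped at -0.0237). I'll ease off a little and release.

>>> {"fn": "play_rows", "kwargs": {"gripper": [40,40,46,50,54,60,65,65], "offset": [[0,0,0.0005],[0,0,0.0008],[0,0,0.0008],[0,0,0.0008],[0,0,0.0008],[0,0,0.0008],[0,0,0.0008],[0,0,0.0008]], "yaw": [0,0,0,0,0,0,0,0]}}

```text
time: 24.72
tcp_pos: [0.5064, 0.3266, -0.0238]
orientation: [180.0, 0.0, -70.7]
ft_force: [0.3, -0.4, 0.6]
opening: 0.06
```

>>> {"fn": "play_rows", "kwargs": {"gripper": [65,65,65,65,65,65,65,65], "offset": [[0,0,0.005],[0,0,0.015],[0,0,0.03],[0,0,0.05],[0,0,0.08],[0,0,0.11],[0,0,0.14],[0,0,0.14]], "yaw": [0,0,0,0,0,0,0,0]}}

```text
time: 25.72
tcp_pos: [0.5081, 0.3278, 0.1199]
orientation: [-179.7, 0.1, -70.7]
ft_force: [-0.4, 0.5, -0.1]
opening: 0.0596
```

```bash
python3 shot.py w13; python3 shot.py s13 scene; python3 shot.py d13 side;  python3 - <<'E'
import cv2,numpy as np
a=cv2.imread('pics/s13.png')[190:300,390:510];b=cv2.imread('pics/d13.png')[280:390,220:340]
cv2.imwrite('pics/sd13.png',cv2.resize(np.hstack([a,b]),None,fx=3.2,fy=3.2,interpolation=2))
E
```

```text
25.725 [0.50814121 0.32775075 0.11991903] [-1.79675639e+02  7.79717675e-02 -7.06966704e+01] [-0.36754904  0.50991483 -0.14402642] 0.05961686037209229 [0.5685706  0.34780803 0.32382913] [ 1.66601313e+02  1.00578039e-01 -7.07479237e+01]
25.775 [0.50711966 0.32706438 0.11807132] [-1.79827085e+02  3.94786061e-02 -7.06976783e+01] [ 1.11541324 -0.22281581  0.26425593] 0.05976596533514601 [1.51632421 0.15945362 0.99152552] [-132.34346333    0.79011241  100.33831601]
25.825 [0.50637595 0.32660911 0.11677213] [-1.79947424e+02  1.30772221e-02 -7.06973120e+01] [-0.39441525 -0.27119917  0.44499023] 0.05955250181217126 [0.05241413 1.19694411 0.91257184] [-120.92974393   -1.40204448 -156.3726681 ]
```

View pics/sd13.png

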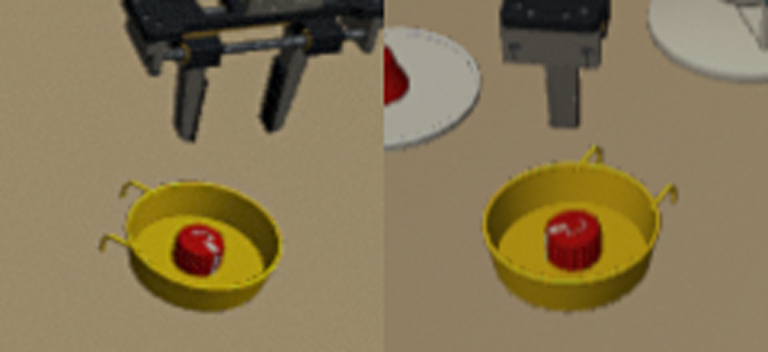

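View pics/w13.png

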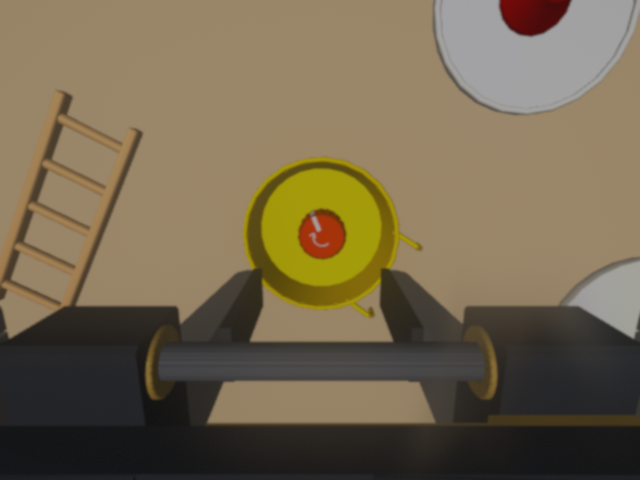

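The cap stands upright at (322,234) in the wrist view, close to the middle of the cup at (321,232). The gripper is well clear, so I'm handing the job in.

```bash
python3 -c "
from cell import *
print(job_done())"
```

```text
the job is handed in; nothing more can be done
None
```

I unscrewed the spinner cap clockwise about 147° in one grasp and lifted it straight off. I then set it down in the yellow feeder cup, let go and backed away. The job was handed in at about 26 s of the 56 s; no verdict is reported.

**Unscrewing and lifting:** While turning, the measured tool force stayed at about 5 N or less; the force between the cap and the fan is not something I can read. The engraved lines were about 8–10° apart at the last check. I then turned a final 9° and did not measure the angle again. The cap came off without any noticeable pull.

**Setting down:** The cap touched the cup floor while still held, with about 11 N upward on the tool, and I eased off before opening the jaws.

**Last pictures:** The cap stands upright and close to the cup's centre, and the cup appears not to have moved. The bystanders visible in the pictures I viewed looked undisturbed, though I did not measure their positions.

**What disagreed:**
- **Fingertips:** the real finger ends are about 30 mm behind the reported TCP. My first grip closed above the cap without touching anything, and I corrected for this afterwards.
- **Wrist camera:** its reported position was off by about 1 mm, so I centred the grasp using the fingers as seen in the picture.

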